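# Find the perished bush with a pin gauge

## Robot

A 6-joint arm with a two-finger parallel gripper is mounted at the origin on the work surface. World frame = base frame: x ahead of the robot, y to its left, z up, the work surface at z = 0. Lengths are in m, angles in rad, forces in N, time in s.
With the tool pointing down it reaches from about 0.275 to 0.75 m from the base axis. Payload 10.2 kg.
Tool frame: the origin (TCP) lies at the very end of the fingers, on their centre line; the grasp point (between the pads) lies 19 mm behind it; z points along the fingers, y is the direction in which the jaws open and shut (so a half turn about z gives the same grasp; the last joint's range is limited). The gripper opens to 85 mm and grips with 20 to 120 N. Pads are 22 mm wide; open, the fingers measure 114 mm over their backs; the gripper's body (76 mm by 85 mm) begins 54 mm behind the grasp point. The pads swing forward as they close: fully open they stand 13 mm farther back than shut.
Start: joints at [-1.372, 0.313, 1.498, -0, 1.331, -0.223], TCP at [0.215, -0.479, 0.211] pointing down, gripper open.
Joint ranges: [-2.94, 2.94], [-0.97, 2.17], [0.19, 2.56], [-1.23, 4.37], [0.02, 3.11], [-2.88, 2.88]. Speed limits (rad/s): [2.39, 2.39, 3.01, 3.14, 3.14, 3.14].

## Interface

Orientations are given as a rotation vector (axis times angle).
In Python, from station import ctrl gives the robot as it stands.
- The arm moves only by the shell command python3 -m inch 'ROWS' [OPENING] [FORCE]. ROWS is JSON, a list of rows, each a list of 2 entries, a list of its own where there are three numbers: the shift along the tool's x, y, z each as a share of 40 mm, from -1 to 1, then the turn, a rotation vector about the tool's x, y, z each as a share of 6 degrees, from -1 to 1. In form: [[[x, y, z], [rx, ry, rz]], ...]. A call has 1 to 10 rows; each row shifts and turns the commanded pose from where the row before left it, along the tool's axes as they then stand; what a row does not reach is not made up. A row lasts 1/10 s, in which the tool goes at most 50 mm and 8.59 degrees, less where a joint would pass 70% of its speed; a pose out of reach is approached as far as the arm can. A call with a number of a shift or a turn outside -1 to 1 is refused whole. A call with a gripper value outside its range is refused whole. OPENING is the opening in per cent of the stroke, from 0 (shut) to 100 (fully open), set as the call begins (- or left out, the last holds). The fingers move at their own pace and stop on an object; FORCE is the grip in N (left out, the last holds). Time passes only in rows, so rows that do not move let the fingers close. It gives the time, the measured TCP pose, the force and the opening at its end, in the units of the state.
- ctrl.state(): the state, without advancing time (a new reading comes with each control period).
- ctrl.read_camera(name): name is "scene" or "top" or "wrist"; returns a dict with "img" (420x560x3 uint8, blue, green, red), "depth" (420x560 float32, m along the optical axis (not along the pixel's ray), 0 where there is no reading), "camera_matrix" (3x3 intrinsics, pixels), "xyz" and "attitude" of the camera in the world; the wrist camera has in their place "tool_from_camera" (4x4, takes a point from camera to tool coordinates, whose origin is the TCP and whose axes are the flange's). Camera axes: x right, y up, looking along -z (the intrinsics and any distortion apply to the point x, -y, -z); pixel columns grow to the right and rows downward; lengths in m; the calibration is good to about 2 mm. A picture is of the moment at which its call begins: read the wrist's pose just before it.
- ctrl.close_job(): hands the job in, once; it reports no verdict.
The state is a dict: "time_s": time; "joint_pos": joint angles; "joint_velocities": joint speeds; "effort": joint torques, N m; "ee_pos": TCP position; "ee_rot": TCP orientation; "force": force on the tool from outside, world axes, zero at the start; "moment": the same for the moment, N m; "opening": finger opening in m.
Only numpy, scipy, OpenCV 4.12 (cv2) and the standard library are available. Lean on these libraries where they do the work, as an engineer would, in place of code of your own. Each camera call takes 0.05 s, during which the arm holds its last target.

## Task

One of the three suspension bushes off the garden cart has soft, perished rubber. Take the pin gauge out of its stand and press it upright and gently on the bushes, pin in the middle of the rubber and foot held flush on the steel rim for about a second each, until you have found the one the pin sinks deep into; then put the gauge back upright in its stand, fully down, and put the soft bush in the grey tray. Leave the two sound bushes standing where they are and do not disturb the other things on the bench.

Things in the scene. Friction and masses are not known exactly. Their poses are not given: they have to be found in the camera images.
- gauge_center (a point): Pin gauge, upright in its stand: a black round barrel, 28 mm across, on a flat steel foot 40 mm across and 8 mm thick. 72 mm high; a stem with a 14 mm knob stands out of the top to 78 mm and rises as the pin is pushed in (90 mm at most). About 0.24 kg. Grasp it round the barrel (12 to 68 mm above the foot's underside). Point: on its axis, 36 mm above the foot's underside; z up.
- pin (a joint): How far the gauge's sprung pin (7 mm thick, 0.7 N per mm) is pushed in, m. 0: fully out, 10 mm below the foot (in air, in the stand). With the foot flush on a bush's rim: about 0.008 on sound rubber (pin sinks 2 mm; push just before the foot lands nearly 6 N), about 0.003 on perished rubber (sinks 7 mm; little over 2 N).
- gauge_foot (a point): Middle of the flat underside of the gauge's foot, on its axis, where the pin comes out. The foot is cushioned on the barrel (10 N per mm, 2.5 mm at most, then solid), so after it lands on a steel rim the push rises steeply: 7 to 15 N in all is right, more than 20 N damages the gauge.
- bush_a_center (a point): One of three alike cart bushes (a, b, c): a round aluminium housing, 50 mm across, 30 mm high, with an upright steel sleeve 44 mm across pressed in, its 26 mm bore filled with black rubber level with the rim. The rim stands 44 to 52 mm above the bench, differently in each and not measured: find it by feel. 0.37 kg. Just one is soft, any of them. Point: on the axis, 22 mm above the bench; z up.
- bush_b_center (a point): One of three alike cart bushes (a, b, c): a round aluminium housing, 50 mm across, 30 mm high, with an upright steel sleeve 44 mm across pressed in, its 26 mm bore filled with black rubber level with the rim. The rim stands 44 to 52 mm above the bench, differently in each and not measured: find it by feel. 0.37 kg. Just one is soft, any of them. Point: on the axis, 22 mm above the bench; z up.
- bush_c_center (a point): One of three alike cart bushes (a, b, c): a round aluminium housing, 50 mm across, 30 mm high, with an upright steel sleeve 44 mm across pressed in, its 26 mm bore filled with black rubber level with the rim. The rim stands 44 to 52 mm above the bench, differently in each and not measured: find it by feel. 0.37 kg. Just one is soft, any of them. Point: on the axis, 22 mm above the bench; z up.
- bush_a_rubber (a joint): How far the rubber of bush a is pressed in below its steel rim, m. 0 in every bush at the start. Sound rubber springs back to 0 when let go; perished rubber keeps most of its dent (about 0.007 once the gauge has been pressed flush on it).
- bush_b_rubber (a joint): How far the rubber of bush b is pressed in below its steel rim, m. 0 in every bush at the start. Sound rubber springs back to 0 when let go; perished rubber keeps most of its dent (about 0.007 once the gauge has been pressed flush on it).
- bush_c_rubber (a joint): How far the rubber of bush c is pressed in below its steel rim, m. 0 in every bush at the start. Sound rubber springs back to 0 when let go; perished rubber keeps most of its dent (about 0.007 once the gauge has been pressed flush on it).
- stand_seat (a point): The gauge stand: a fixed square wooden block, 75 mm wide, 28 mm high, with a round recess (47 mm across, 12 mm deep) for the gauge's foot and below it an 18 mm hole that clears the pin. To the robot's left or right. Point: middle of the recess's floor, 16 mm above the bench, where the foot's underside rests.
- tray: Fixed open grey plastic tray, 160 x 160 mm outside, 30 mm high, wall 4 mm, floor 4 mm thick; on the side away from the gauge stand. Origin under its centre, at bench height.
- wrench: Steel wrench, 160 mm, lying beyond the bushes; leave it. Origin at its middle, underside.
- tape: Roll of blue tape, 90 mm across, 24 mm high; leave it.
- jar: Lidded jar, 68 mm across, 85 mm high; leave it.
- washer1: Loose steel washer, 32 mm across, 8 mm thick, lying between two bushes; leave it. Origin at its underside.
- washer2: A second such washer between two bushes; leave it.
Mind the look-alikes: they are no part of the job. Of the things shaped like the tray, the grey one is meant. There is more than one size of the part that bears gauge_center; the job needs the smallest.

How it is judged:
On the way:
1. the gauge is held upright on the perished bush, its foot flush on the steel rim and its pin sunk deep in the rubber, with a push of 5 to 20 N (((contact force between gauge and bush_a between 5 and 20 N and horizontal distance between gauge_foot and bush_a_center below 0.007 m and value of joint bush_a_rubber above 0.004 m and value of joint pin below 0.006 m and angle between gauge_foot's own z axis and vertical below 0.08 rad) or (contact force between gauge and bush_b between 5 and 20 N and horizontal distance between gauge_foot and bush_b_center below 0.007 m and value of joint bush_b_rubber above 0.004 m and value of joint pin below 0.006 m and angle between gauge_foot's own z axis and vertical below 0.08 rad) or (contact force between gauge and bush_c between 5 and 20 N and horizontal distance between gauge_foot and bush_c_center below 0.007 m and value of joint bush_c_rubber above 0.004 m and value of joint pin below 0.006 m and angle between gauge_foot's own z axis and vertical below 0.08 rad))), for 0.3 s.
At the end, for the whole second after the job is handed in: The gauge stands upright (0.08 rad) and fully down in its stand, within 6 mm of the centre; the perished bush, its rubber still dented over 3 mm by the pin, lies or stands at rest on the floor of the grey tray; the two sound bushes stand upright within 30 mm of where they started (horizontal distance between gauge_foot and stand_seat below 0.006 m and distance between gauge_foot and stand_seat below 0.0065 m and angle between gauge_foot's own z axis and vertical below 0.08 rad and linear speed of gauge below 0.02 m/s and ((x of bush_a_center in the frame of tray between -0.076 and 0.076 m and y of bush_a_center in the frame of tray between -0.076 and 0.076 m and height (world z) of bush_a_center below 0.035 m and linear speed of bush_a below 0.02 m/s and value of joint bush_a_rubber above 0.003 m and distance of each of bush_b_center, bush_c_center from where it was at the start of the episode below 0.03 m and angle between each of bush_b_center, bush_c_center's own z axis and vertical below 0.1 rad) or (x of bush_b_center in the frame of tray between -0.076 and 0.076 m and y of bush_b_center in the frame of tray between -0.076 and 0.076 m and height (world z) of bush_b_center below 0.035 m and linear speed of bush_b below 0.02 m/s and value of joint bush_b_rubber above 0.003 m and distance of each of bush_a_center, bush_c_center from where it was at the start of the episode below 0.03 m and angle between each of bush_a_center, bush_c_center's own z axis and vertical below 0.1 rad) or (x of bush_c_center in the frame of tray between -0.076 and 0.076 m and y of bush_c_center in the frame of tray between -0.076 and 0.076 m and height (world z) of bush_c_center below 0.035 m and linear speed of bush_c below 0.02 m/s and value of joint bush_c_rubber above 0.003 m and distance of each of bush_a_center, bush_b_center from where it was at the start of the episode below 0.03 m and angle between each of bush_a_center, bush_b_center's own z axis and vertical below 0.1 rad))); the robot touches nothing.
It fails at once if the gauge is pressed on a bush with more than 20 N (contact force between gauge and bush_a above 20 N or contact force between gauge and bush_b above 20 N or contact force between gauge and bush_c above 20 N).
It fails at once if another thing on the bench is moved by more than 30 mm (distance of any of wrench, tape, jar, washer1, washer2 from where it was at the start of the episode above 0.03 m).
It also fails if it takes over 72 s, if anything falls off the work surface, if the arm or the gripper's body presses on something with over 40 N, if the wrist force passes 120 N, or if a joint passes its speed limit or range.

## Working session

There is one attempt and no reset: what is moved stays moved. The work goes in short steps, Python scripts to look and compute and a shell command to move; the robot and the scene stay as the last step left them, time stands still between calls to the robot, and variables do not carry over. Pictures are saved under pics/ and viewed, and the job is handed in when it is done.

```bash
ls; mkdir -p pics
cat > h.py <<'E'
import numpy as np, cv2
from scipy.spatial.transform import Rotation as R
from station import ctrl
E
python3 - <<'E'
from h import *
s=ctrl.state()
print({k:np.round(v,4) for k,v in s.items()})
for n in ["scene","top","wrist"]:
    c=ctrl.read_camera(n); cv2.imwrite(f"pics/{n}0.png",c["img"])
    np.savez(f"{n}0.npz",**c)
    print(n,{k:np.round(v,4) for k,v in c.items() if k not in("img","depth")})
E
```

```text
pics
{'time_s': np.float64(0.0), 'joint_pos': array([-1.3724,  0.3134,  1.4984, -0.    ,  1.331 , -0.2234]), 'joint_velocities': array([-0.001 ,  0.0011, -0.002 , -0.0011, -0.0023, -0.0002]), 'effort': array([-6.00000e-04, -4.12265e+01, -2.59742e+01, -2.00000e-04,
        4.10000e-03, -0.00000e+00]), 'ee_pos': array([ 0.2149, -0.4787,  0.2105]), 'ee_rot': array([-3.0708, -0.6573,  0.    ]), 'force': array([-0.6432, -0.1323, -0.957 ]), 'moment': array([ 0.0013,  0.0266, -0.029 ]), 'opening': np.float64(0.0853)}
scene {'camera_matrix': array([[473.7388,   0.    , 289.5764],
       [  0.    , 473.7388, 208.6269],
       [  0.    ,   0.    ,   1.    ]]), 'xyz': array([ 0.9917, -0.4163,  1.1328]), 'attitude': array([0.5591, 0.2534, 0.7929])}
top {'camera_matrix': array([[539.3283,   0.    , 283.8905],
       [  0.    , 539.3283, 215.5102],
       [  0.    ,   0.    ,   1.    ]]), 'xyz': array([0.3292, 0.0413, 1.9075]), 'attitude': array([ 0.057 , -0.0644, -1.5493])}
wrist {'camera_matrix': array([[305.884 ,   0.    , 281.6211],
       [  0.    , 305.884 , 202.9864],
       [  0.    ,   0.    ,   1.    ]]), 'tool_from_camera': array([[ 2.000e-04,  9.489e-01,  3.155e-01,  8.010e-02],
       [ 1.000e+00, -4.000e-04,  9.000e-04,  9.000e-04],
       [ 1.000e-03,  3.155e-01, -9.489e-01, -1.610e-01],
       [ 0.000e+00,  0.000e+00,  0.000e+00,  1.000e+00]])}
```

View pics/scene0.png

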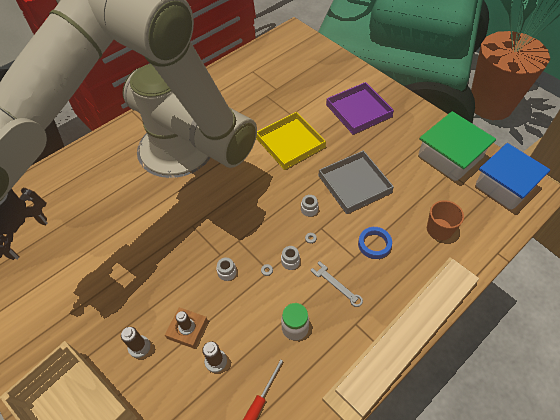

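View pics/top0.png

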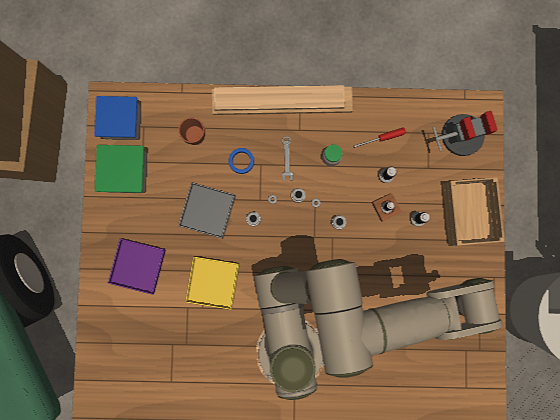

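View pics/wrist0.png

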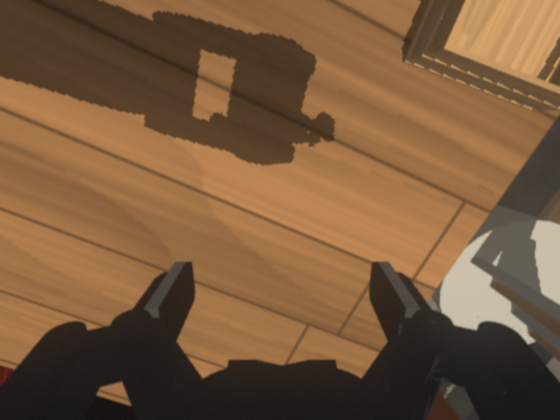

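Top view: bushes sit at about (253,218), (298,195) and (340,222). The gauge in its stand is at (386,207), with larger look-alikes at (388,174) and (421,218). The grey tray is at (208,209). Next I'll measure them.

```bash
cat >> h.py <<'E'
def ray(c,u,v,T=None):
    K=c["camera_matrix"]
    d=np.array([(u-K[0,2])/K[0,0],-(v-K[1,2])/K[1,1],-1.0])
    if T is None: return np.array(c["xyz"]),R.from_rotvec(c["attitude"]).as_matrix()@d
    return T[:3,3],T[:3,:3]@d
def onplane(c,u,v,z,T=None):
    o,d=ray(c,u,v,T); return o+d*(z-o[2])/d[2]
def cloud(c,T=None):
    K=c["camera_matrix"];h,w=c["depth"].shape
    u,v=np.meshgrid(np.arange(w),np.arange(h));D=c["depth"]
    p=np.stack([(u-K[0,2])/K[0,0]*D,-(v-K[1,2])/K[1,1]*D,-D],-1)
    if T is None: T=np.eye(4);T[:3,:3]=R.from_rotvec(c["attitude"]).as_matrix();T[:3,3]=c["xyz"]
    p=p@T[:3,:3].T+T[:3,3]; p[D==0]=np.nan
    return p
def wristT(c,s):
    T=np.eye(4);T[:3,:3]=R.from_rotvec(s["ee_rot"]).as_matrix();T[:3,3]=s["ee_pos"]
    return T@c["tool_from_camera"]
E
python3 - <<'E'
from h import *
c=dict(np.load("top0.npz"));P=cloud(c);Z=P[...,2]
print("bench z",np.nanmedian(Z[230:260,120:200]))
m=((Z>0.012)&(Z<0.12)).astype(np.uint8)
n,l,st,ce=cv2.connectedComponentsWithStats(m)
for i in range(1,n):
    if st[i,4]>25:
        q=P[l==i]; print(st[i],ce[i].round(1),"mean",np.nanmean(q,0).round(4),"min",np.nanmin(q,0).round(3),"max",np.nanmax(q,0).round(3))
im=c["img"]
cv2.imwrite("pics/top0z.png",cv2.resize(im[140:260,170:450],None,fx=2.8,fy=2.8,interpolation=cv2.INTER_CUBIC))
c=dict(np.load("scene0.npz"));im=c["img"]
cv2.imwrite("pics/scene0z.png",cv2.resize(im[180:380,100:380],None,fx=2.8,fy=2.8,interpolation=cv2.INTER_CUBIC))
E
```

```text
bench z 0.00208718592326651
[ 211   85  141   30 3659] [280.7  99.1] mean [0.8883 0.0535 0.0333] min [ 0.834 -0.198  0.012] max [0.947 0.303 0.054]
[  93   96   47   45 1894] [116.7 117.6] mean [0.7968 0.6157 0.082 ] min [0.729 0.548 0.012] max [0.88  0.72  0.104]
[ 432  114   56   42 1035] [458.4 136.9] mean [ 0.7633 -0.5728  0.0452] min [ 0.703 -0.671  0.012] max [ 0.853 -0.463  0.12 ]
[178 117  27  28 373] [190.2 129.3] mean [0.7676 0.3664 0.0562] min [0.717 0.317 0.012] max [0.807 0.405 0.09 ]
[354 128  51  19 219] [387.3 135.4] mean [ 0.7688 -0.3274  0.0224] min [ 0.729 -0.387  0.012] max [ 0.798 -0.21   0.04 ]
[  94  145   53   49 2395] [119.9 168.7] mean [0.6194 0.596  0.0842] min [0.54  0.518 0.013] max [0.704 0.686 0.103]
[322 144  20  23 343] [331.6 155. ] mean [ 0.684  -0.1257  0.074 ] min [ 0.656 -0.16   0.013] max [ 0.721 -0.095  0.098]
[228 148  26  26 272] [240.5 160.4] mean [0.6677 0.1909 0.0242] min [0.624 0.147 0.013] max [0.712 0.236 0.039]
[379 167  17  16 201] [386.8 174.4] mean [ 0.6214 -0.3172  0.0677] min [ 0.601 -0.349  0.013] max [ 0.653 -0.297  0.12 ]
[ 443
[... 588 characters left out ...]
 212  20  15 211] [419.1 218.1] mean [ 0.4727 -0.4285  0.0692] min [ 0.449 -0.461  0.012] max [ 0.498 -0.41   0.12 ]
[330 215  16  14 162] [338.1 221.6] mean [ 0.457  -0.1544  0.0412] min [ 0.435 -0.18   0.013] max [ 0.481 -0.129  0.058]
[107 239  58  56 378] [134.3 267.4] mean [0.2845 0.5488 0.0262] min [0.193 0.449 0.012] max [0.382 0.638 0.045]
[185 257  54  53 302] [210.6 283.4] mean [0.2345 0.2828 0.0271] min [0.147 0.189 0.012] max [0.325 0.371 0.044]
[307 328  15  38 211] [314.  346.5] mean [ 0.0252 -0.079   0.0194] min [-0.039 -0.104  0.012] max [ 0.087 -0.054  0.062]
[259 345  11  29 155] [265.1 358. ] mean [-0.0173  0.0886  0.0174] min [-0.068  0.074  0.012] max [0.027 0.11  0.044]
```

```bash
true
```

```text
(no output)
```

View pics/top0z.png

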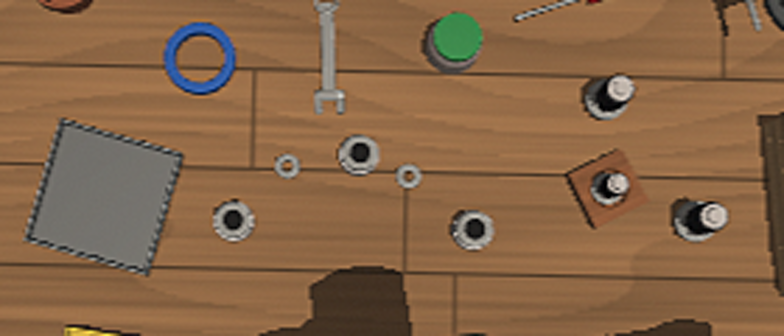

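View pics/scene0z.png

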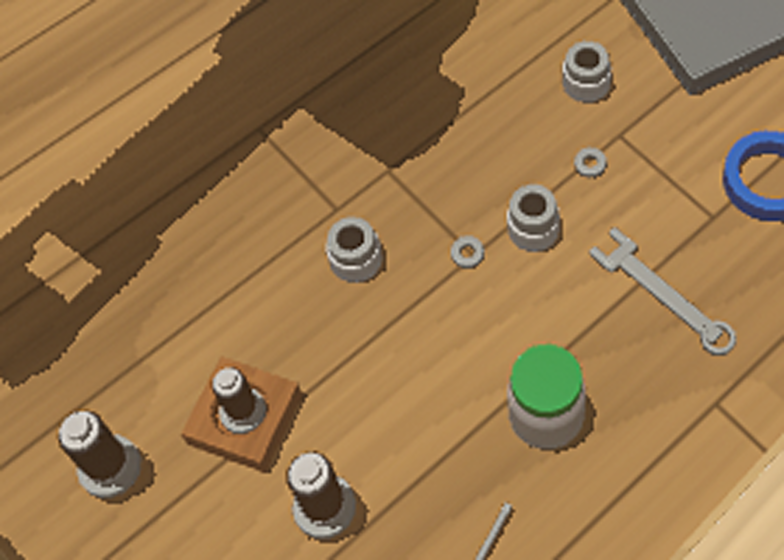

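The zoomed views confirm the layout: the small gauge is in the stand near (0.51,-0.32), and the three bushes are near (0.46,0.14), (0.55,-0.01) and (0.46,-0.155). I'll move above the stand for a closer look.

```bash
python3 -m inch '[[[0.5,0,0],[0,0,0]],[[1,0,0],[0,0,0]],[[1,-0.1,0],[0,0,0]],[[1,-0.1,0],[0,0,0]],[[1,-0.1,0],[0,0,0]],[[1,-0.1,0],[0,0,0]],[[1,-0.1,0],[0,0,0]],[[1,0,0],[0,0,0]],[[0.5,0,0],[0,0,0]],[[0.2,0,0],[0,0,0]]]' 100 40
python3 -m inch '[[[0,0,0],[0,0,0]],[[0,0,0],[0,0,0]]]'
cat >> h.py <<'E'
def snap(tag):
    s=ctrl.state(); c=ctrl.read_camera("wrist"); T=wristT(c,s)
    cv2.imwrite(f"pics/{tag}.png",c["img"]); np.savez(f"{tag}.npz",T=T,**c)
    print(tag,s["time_s"],s["ee_pos"].round(4),s["ee_rot"].round(4),s["force"].round(2),round(float(s["opening"]),4))
    return c,T,s
E
python3 -c "
from h import *
snap('w1')"
```

```text
time_s: 1.15
ee_pos: [0.5073, -0.3253, 0.2105]
ee_rot: [-3.071, -0.661, 0.001]
force: [-0.1, 0.0, -0.5]
opening: 0.085
time_s: 1.35
ee_pos: [0.5052, -0.327, 0.211]
ee_rot: [-3.072, -0.656, 0.001]
force: [0.1, 1.1, -0.7]
opening: 0.0855
w1 1.35 [ 0.5052 -0.327   0.211 ] [-3.072e+00 -6.564e-01  8.000e-04] [ 0.11  1.11 -0.74] 0.0855
```

View pics/w1.png

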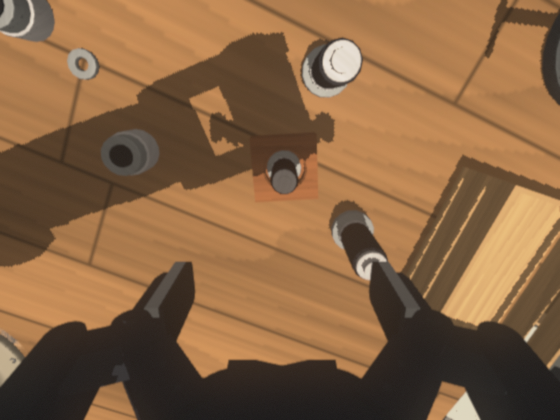

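The wrist view shows the stand's square, roughly (251..318, 133..202), with the gauge knob at (285,178), one bush at (122,155), and look-alikes at (345,60) and (370,265).

```bash
cat >> h.py <<'E'
def comps(c,T,lo,hi,minA=40,roi=None):
    P=cloud(c,T);Z=P[...,2];m=((Z>lo)&(Z<hi)).astype(np.uint8)
    if roi is not None:
        k=np.zeros_like(m);k[roi[1]:roi[3],roi[0]:roi[2]]=1;m*=k
    n,l,st,ce=cv2.connectedComponentsWithStats(m)
    for i in range(1,n):
        if st[i,4]>minA:
            q=P[l==i];pts=np.argwhere(l==i)[:,::-1].astype(np.float32)
            (cc,rr)=cv2.minEnclosingCircle(pts)
            z=np.median(q[:,2]); print(st[i,:4],"A",st[i,4],"z",z.round(4),"mean",q.mean(0).round(4),"mec",np.round(cc,1),round(rr,1),onplane(c,cc[0],cc[1],z,T).round(4),"box",cv2.minAreaRect(q[:,:2].astype(np.float32)))
E
python3 - <<'E'
from h import *
d=dict(np.load("w1.npz"));T=d["T"]
P=cloud(d,T);print("bench",np.nanmedian(P[300:330,220:340,2]), np.nanmedian(P[20:60,150:230,2]))
print("stand");comps(d,T,0.02,0.034,40,(230,110,340,220))
print("knob");comps(d,T,0.086,0.104,20,(230,110,340,220))
print("rims");comps(d,T,0.04,0.056,60)
for q in [(285,178),(285,187),(290,158),(122,155),(140,150)]: print(q,P[q[1],q[0]].round(4))
im=d["img"];cv2.imwrite("pics/w1z.png",cv2.resize(im[110:220,80:340],None,fx=3,fy=3,interpolation=cv2.INTER_CUBIC))
E
```

```text
bench -0.0017568707971264974 -0.0019247747043311114
stand
[249 133  69  69] A 2863 z 0.026 mean [ 0.5153 -0.3264  0.026 ] mec [284.3 166.4] 45.3 [ 0.5149 -0.3266  0.026 ] box ((0.5126044154167175, -0.3276517987251282), (0.07529707252979279, 0.07506934553384781), 27.53130340576172)
[267 150  34  26] A 333 z 0.0221 mean [ 0.5207 -0.3228  0.0232] mec [283.5 166.5] 16.9 [ 0.5137 -0.3261  0.0221] box ((0.5177523493766785, -0.3242766261100769), (0.029025962576270103, 0.038511354476213455), 24.485942840576172)
knob
[273 170  23  23] A 303 z 0.0913 mean [ 0.5133 -0.3264  0.0898] mec [283.7 181.1] 11.5 [ 0.514  -0.3259  0.0913] box ((0.5122445821762085, -0.3264162838459015), (0.021559253334999084, 0.021320343017578125), 57.28315734863281)
rims
[ 0  0 21 30] A 559 z 0.0475 mean [ 0.5454 -0.0317  0.0465] mec [ 9.5 14.5] 17.3 [ 0.5448 -0.0329  0.0475] box ((0.5438154339790344, -0.030574027448892593), (0.013522496446967125, 0.03265541046857834), 84.8847885131836)
[101 135  42  40] A 1291 z 0.0434 mean [ 0.4578 -0.1594  0.0434] mec [121.  154.5] 21.9 [ 0.4581 -0.1593  0.0434] box ((0.4573814272880
[... 700 characters left out ...]
), (0.016273852437734604, 0.036179445683956146), 47.79145812988281)
[520 276  40  62] A 497 z 0.0444 mean [ 0.4846 -0.6985  0.0438] mec [541.  306.5] 35.4 [ 0.4873 -0.6966  0.0444] box ((0.4853668212890625, -0.6994748115539551), (0.09308267384767532, 0.008359301835298538), 6.613073348999023)
[527 296  33  47] A 105 z 0.0549 mean [ 0.4769 -0.6985  0.0549] mec [543. 319.] 28.0 [ 0.4764 -0.6981  0.0549] box ((0.4754374623298645, -0.6984925866127014), (0.07206086814403534, 0.003276251023635268), 6.010925769805908)
(285, 178) [ 0.5176 -0.3256  0.0932]
(285, 187) [ 0.5097 -0.3291  0.0936]
(290, 158) [ 0.5272 -0.328   0.0312]
(122, 155) [ 0.4581 -0.1605  0.0437]
(140, 150) [ 0.4704 -0.1758  0.0411]
```

```bash
true
python3 - <<'E'
from h import *
for n in ["top","scene"]:
    c=dict(np.load(n+"0.npz"));P=cloud(c);Z=P[...,2]
    print(n,"bench near", [np.nanmedian(P[v-2:v+3,u-2:u+3,2]).round(4) for u,v in ([(270,230),(320,225),(410,240)] if n=="top" else [(260,300),(250,330),(330,240)])])
    for nm,(x,y) in dict(g=(.5135,-.3265),a=(.457,-.157),b=(.547,-.012),c=(.462,.142)).items():
        near=np.hypot(P[...,0]-x,P[...,1]-y)<0.035
        if nm=="g":
            near=np.hypot(P[...,0]-x,P[...,1]-y)<0.06
            m=near&(Z>0.021)&(Z<0.036)
            q=P[m]; print(nm,"stand box",cv2.minAreaRect(q[:,:2].astype(np.float32)))
            m=near&(Z>0.085)&(Z<.105)
        else: m=near&(Z>0.040)
        q=P[m]; zz=np.median(q[:,2])
        pts=np.argwhere(m)[:,::-1].astype(np.float32);cc,r=cv2.minEnclosingCircle(pts)
        print(nm,len(q),"z",zz.round(4),"mean",q.mean(0).round(4),"mid",((q.max(0)+q.min(0))/2).round(4),(q.max(0)-q.min(0)).round(4),"circ",onplane(c,*cc,zz).round(4))
E
```

```text
top bench near [np.float64(0.0007), np.float64(0.0013), np.float64(0.0014)]
g stand box ((0.5131595730781555, -0.3254477083683014), (0.07365638762712479, 0.0770099088549614), 27.598039627075195)
g 34 z 0.0922 mean [ 0.5139 -0.323   0.0925] mid [ 0.5142 -0.3227  0.092 ] [0.0207 0.0247 0.0135] circ [ 0.5131 -0.3225  0.0922]
a 103 z 0.0465 mean [ 0.4569 -0.1558  0.0466] mid [ 0.4572 -0.1565  0.0489] [0.0389 0.0407 0.0174] circ [ 0.456  -0.1564  0.0465]
b 124 z 0.0506 mean [ 0.5491 -0.0119  0.0505] mid [ 0.5492 -0.0118  0.0525] [0.0434 0.0388 0.0249] circ [ 0.5493 -0.0116  0.0506]
c 113 z 0.0455 mean [0.4626 0.1421 0.0464] mid [0.4632 0.1425 0.0488] [0.042  0.0387 0.0164] circ [0.463  0.1428 0.0455]
scene bench near [np.float64(0.0013), np.float64(0.0007), np.float64(0.0006)]
g stand box ((0.5122074484825134, -0.3284769356250763), (0.0768435150384903, 0.07614968717098236), 26.97498321533203)
g 85 z 0.0893 mean [ 0.5133 -0.3276  0.0904] mid [ 0.5112 -0.3272  0.0918] [0.0236 0.025  0.0134] circ [ 0.515  -0.3274  0.0893]
a 210 z 0.0455 mean [ 0.4573 -0.1601  0.0455] mid [ 0.4557 -0.1601  0.0453] [0.0432 0.0414 0.0105] circ [ 0.4578 -0.1603  0.0455]
b 224 z 0.0502 mean [ 0.5496 -0.017   0.0497] mid [ 0.5487 -0.0158  0.0489] [0.0435 0.0438 0.0158] circ [ 0.5502 -0.0173  0.0502]
c 164 z 0.045 mean [0.4622 0.1383 0.045 ] mid [0.4612 0.1383 0.046 ] [0.0444 0.043  0.011 ] circ [0.4634 0.1375 0.045 ]
```

```bash
python3 -m inch '[[[0.2,0.06,0.5],[0,0,0]],[[0,0,1],[0,0,0]],[[0,0,1],[0,0,0]],[[0,0,1],[0,0,0]],[[0,0,0.6],[0,0,0]],[[0,0,0.1],[0,0,0]],[[0,0,0],[0,0,0]],[[0,0,0],[0,0,0]]]'
python3 -m inch '[[[0,0,0],[0,0,0]],[[0,0,0],[0,0,0]],[[0,0,0],[0,0,0]],[[0,0,0],[0,0,0]],[[0,0,0],[0,0,0]],[[0,0,0],[0,0,0]]]' 20 40
python3 -c "
from h import *
snap('w2')"
```

```text
time_s: 2.2
ee_pos: [0.5147, -0.3264, 0.045]
ee_rot: [3.07, 0.656, 0.003]
force: [-0.1, 0.2, 0.5]
opening: 0.0855
time_s: 2.8
ee_pos: [0.5143, -0.3254, 0.0433]
ee_rot: [3.072, 0.658, 0.0]
force: [-0.6, 0.1, 2.1]
opening: 0.0268
w2 2.8 [ 0.5143 -0.3254  0.0433] [3.0719e+00 6.5770e-01 2.0000e-04] [-0.63  0.12  2.15] 0.0268
```

View pics/w2.png

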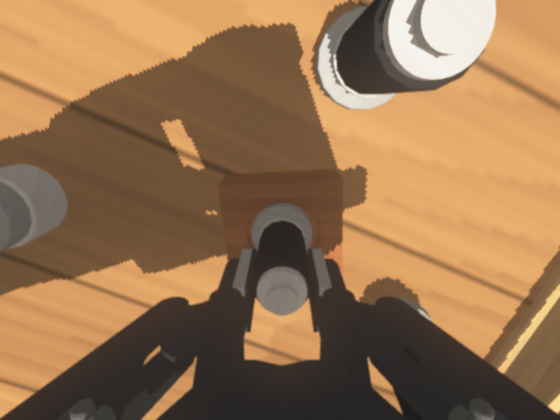

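The picture shows the barrel gripped between the pads at (282,270), opening 26.8 mm. Now I'll lift it and move over the first bush.

```bash
python3 -m inch '[[[0,0,-0.1],[0,0,0]],[[0,0,-0.4],[0,0,0]],[[0,0,-0.8],[0,0,0]],[[0,0,-0.8],[0,0,0]],[[0,0,-0.4],[0,0,0]],[[0,0,0],[0,0,0]]]' 20 60
python3 -m inch '[[[0,-0.4,0],[0,0,0]],[[0.1,-0.8,0],[0,0,0]],[[0.1,-1,0],[0,0,0]],[[0.1,-1,0],[0,0,0]],[[0.1,-0.8,0],[0,0,0]],[[0,-0.4,0],[0,0,0]],[[0,0,0],[0,0,0]],[[0,0,0],[0,0,0]],[[0,0,0],[0,0,0]]]'
python3 -c "
from h import *
snap('w3')"
```

```text
time_s: 3.45
ee_pos: [0.515, -0.326, 0.1453]
ee_rot: [3.069, 0.657, 0.004]
force: [0.5, -0.1, -2.2]
opening: 0.0258
time_s: 4.35
ee_pos: [0.4569, -0.159, 0.1426]
ee_rot: [-3.072, -0.657, 0.001]
force: [-0.5, -0.2, -2.7]
opening: 0.0262
w3 4.35 [ 0.4569 -0.159   0.1426] [-3.0719e+00 -6.5650e-01  7.0000e-04] [-0.5  -0.18 -2.75] 0.0262
```

View pics/w3.png

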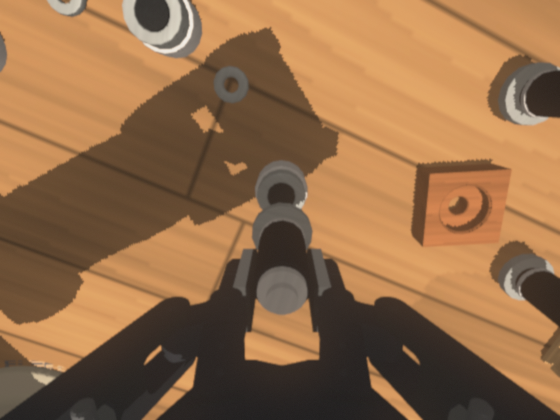

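Run:
```python
from h import *
d=dict(np.load("w3.npz"));T=d["T"]
Ti=np.linalg.inv(T)
im=d["img"]; cv2.imwrite("pics/w3z.png",cv2.resize(im[130:340,170:400],None,fx=2.8,fy=2.8,interpolation=cv2.INTER_CUBIC))
P=cloud(d,T)
print("rim");comps(d,T,0.038,0.06,60,(170,100,400,330))
print("foot");comps(d,T,0.105,0.13,60,(170,100,400,330))
print("knob");comps(d,T,0.175,0.21,60,(170,100,400,400))
```

```text
rim
[257 171  49  39] A 1362 z 0.0434 mean [ 0.4622 -0.1564  0.0432] mec [280.9 194.4] 24.3 [ 0.4584 -0.1583  0.0434] box ((0.46180662512779236, -0.15653283894062042), (0.03372703492641449, 0.04313771799206734), 26.46926498413086)
foot
[252 202  60  48] A 1219 z 0.1208 mean [ 0.4645 -0.1562  0.121 ] mec [281.6 231.6] 30.3 [ 0.4569 -0.1597  0.1208] box ((0.4597238600254059, -0.15869134664535522), (0.03060717135667801, 0.03876332566142082), 22.039581298828125)
knob
[190 254 184  84] A 6607 z 0.1903 mean [ 0.4618 -0.1576  0.1915] mec [281.5 306. ] 91.5 [ 0.4524 -0.1618  0.1903] box ((0.45748281478881836, -0.15946108102798462), (0.026785537600517273, 0.06992247700691223), 24.121105194091797)
[170 296  20   8] A 75 z 0.2079 mean [ 0.4524 -0.1211  0.2081] mec [179.5 299. ] 9.7 [ 0.4519 -0.1209  0.2079] box ((0.45266032218933105, -0.1208115667104721), (0.002288792049512267, 0.0073798466473817825), 20.875829696655273)
[374 296  26   7] A 99 z 0.2081 mean [ 0.4832 -0.1898  0.2081] mec [386.5 300.5] 12.6 [ 0.4827 -0.1906  0.2081] box ((0.4834666848182678, -0.18997181951999664), (0.0024434810038655996, 0.009697533212602139), 25.916229248046875)
```

The gauge is held above bush a: foot at (281,232), rim at (281,194), and the empty stand visible at (463,205). Lateral error is about 1.5 mm. Next step is to descend near contact.

```bash
python3 -m inch '[[[0.035,0,0.2],[0,0,0]],[[0,0,0.5],[0,0,0]],[[0,0,0.4],[0,0,0]],[[0,0,0.2],[0,0,0]],[[0,0,0.1],[0,0,0]],[[0,0,0],[0,0,0]],[[0,0,0],[0,0,0]]]'
python3 - <<'E'
from h import *
d,T,s=snap('w4')
print("rim");comps(d,T,0.036,0.052,60,(170,100,400,330))
print("foot");comps(d,T,0.054,0.072,60,(170,100,400,330))
im=d["img"]; cv2.imwrite("pics/w4z.png",cv2.resize(im[130:340,170:400],None,fx=2.8,fy=2.8,interpolation=cv2.INTER_CUBIC))
E
```

```text
time_s: 5.1
ee_pos: [0.4584, -0.1579, 0.0876]
ee_rot: [3.071, 0.657, 0.001]
force: [0.4, 0.2, -1.9]
opening: 0.026
w4 5.1 [ 0.4584 -0.1579  0.0876] [3.0713e+00 6.5750e-01 1.1000e-03] [ 0.39  0.24 -1.9 ] 0.026
rim
[251 189  61  37] A 748 z 0.0431 mean [ 0.4698 -0.1525  0.0426] mec [280.9 218.7] 30.2 [ 0.4584 -0.1582  0.0431] box ((0.4656577706336975, -0.1543826460838318), (0.02461150847375393, 0.043903693556785583), 26.908109664916992)
foot
[252 202  60  48] A 1119 z 0.0658 mean [ 0.4659 -0.1552  0.0654] mec [281.6 231.6] 30.3 [ 0.4584 -0.1587  0.0658] box ((0.46135950088500977, -0.15754982829093933), (0.030358636751770973, 0.03866029158234596), 22.419267654418945)
```

View pics/w4z.png

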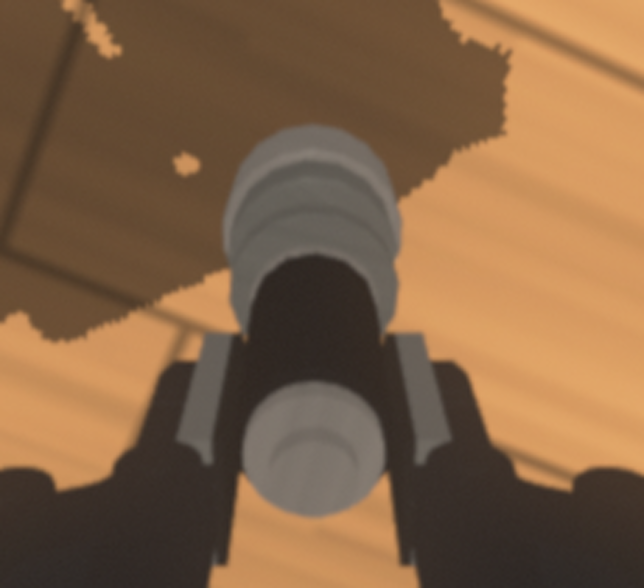

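The zoomed view shows the foot centred over the rim; both are at column ~281. I'll press in small steps.

```bash
cat > st.py <<'E'
from station import ctrl
s=ctrl.state();print(s["time_s"],s["ee_pos"].round(5),s["force"].round(2))
E
python3 -m inch '[[[0,0,0.1],[0,0,0]],[[0,0,0.1],[0,0,0]],[[0,0,0],[0,0,0]],[[0,0,0],[0,0,0]]]'; python3 st.py
python3 -m inch '[[[0,0,0.05],[0,0,0]],[[0,0,0.05],[0,0,0]],[[0,0,0],[0,0,0]]]'; python3 st.py
```

```text
time_s: 5.55
ee_pos: [0.4583, -0.1579, 0.0793]
ee_rot: [3.072, 0.658, 0.001]
force: [-0.1, -0.3, 0.6]
opening: 0.0262
5.55 [ 0.45832 -0.15785  0.07929] [-0.12 -0.31  0.6 ]
time_s: 5.85
ee_pos: [0.4583, -0.1578, 0.0751]
ee_rot: [3.072, 0.658, 0.001]
force: [0.4, -1.0, 3.1]
opening: 0.0259
5.85 [ 0.45827 -0.15784  0.07511] [ 0.41 -1.03  3.08]
```

```bash
python3 -m inch '[[[0,0,0.015],[0,0,0]],[[0,0,0],[0,0,0]]]'; python3 st.py
python3 -m inch '[[[0,0,0.012],[0,0,0]],[[0,0,0],[0,0,0]]]'; python3 st.py
```

```text
time_s: 6.05
ee_pos: [0.4582, -0.1578, 0.0746]
ee_rot: [3.072, 0.658, 0.001]
force: [0.4, -0.7, 2.3]
opening: 0.0261
6.05 [ 0.45824 -0.15781  0.07463] [ 0.44 -0.69  2.34]
time_s: 6.25
ee_pos: [0.4582, -0.1578, 0.0741]
ee_rot: [3.072, 0.658, 0.0]
force: [1.0, -0.9, 3.2]
opening: 0.0257
6.25 [ 0.4582  -0.15779  0.07409] [ 1.02 -0.91  3.21]
```

```bash
for i in 1; do python3 -m inch '[[[0,0,0.015],[0,0,0]],[[0,0,0],[0,0,0]]]'; python3 st.py
python3 -m inch '[[[0,0,0.015],[0,0,0]],[[0,0,0],[0,0,0]]]'; python3 st.py; done
```

```text
time_s: 6.45
ee_pos: [0.4582, -0.1578, 0.0735]
ee_rot: [3.072, 0.658, 0.0]
force: [2.0, -1.9, 3.3]
opening: 0.0255
6.45 [ 0.4582  -0.1578   0.07345] [ 1.96 -1.88  3.28]
time_s: 6.65
ee_pos: [0.4582, -0.1578, 0.0728]
ee_rot: [3.072, 0.658, 0.0]
force: [1.1, -0.3, 3.5]
opening: 0.026
6.65 [ 0.45818 -0.15777  0.07283] [ 1.1  -0.33  3.53]
```

```bash
python3 -m inch '[[[0,0,0.01],[0,0,0]],[[0,0,0],[0,0,0]]]'; python3 st.py
```

```text
time_s: 6.85
ee_pos: [0.4582, -0.1577, 0.0725]
ee_rot: [3.072, 0.658, 0.0]
force: [1.1, -0.7, 5.0]
opening: 0.0256
6.85 [ 0.45823 -0.15775  0.07254] [ 1.13 -0.68  5.04]
```

```bash
python3 -m inch '[[[0,0,0.01],[0,0,0]],[[0,0,0],[0,0,0]]]'; python3 st.py
```

```text
time_s: 7.05
ee_pos: [0.4583, -0.1577, 0.0723]
ee_rot: [3.072, 0.658, 0.001]
force: [0.9, -1.1, 8.1]
opening: 0.0257
7.05 [ 0.45831 -0.15775  0.07233] [ 0.87 -1.1   8.08]
```

The force rose from ~6 N just before landing to 10.5 N flush, so bush a is sound. I'll hold briefly, then move to bush b.

```bash
python3 -m inch '[[[0,0,0],[0,0,0]],[[0,0,0],[0,0,0]],[[0,0,0],[0,0,0]],[[0,0,0],[0,0,0]],[[0,0,0],[0,0,0]],[[0,0,0],[0,0,0]],[[0,0,0],[0,0,0]]]'; python3 st.py
python3 -m inch '[[[0,0,-0.1],[0,0,0]],[[0,0,-0.3],[0,0,0]],[[0,0,-0.5],[0,0,0]],[[0,0,-0.4],[0,0,0]],[[0,0,-0.2],[0,0,0]]]'
python3 -m inch '[[[0.36,-0.22,0],[0,0,0]],[[0.8,-0.5,0],[0,0,0]],[[0.8,-0.5,0],[0,0,0]],[[0.8,-0.5,0],[0,0,0]],[[0.5,-0.4,0],[0,0,0]],[[0.3,-0.2,0],[0,0,0]],[[0,0,0],[0,0,0]],[[0,0,0],[0,0,0]]]'
python3 - <<'E'
from h import *
d,T,s=snap('w5')
print("rim");comps(d,T,0.040,0.056,60,(170,100,400,330))
print("foot");comps(d,T,0.09,0.13,60,(170,100,400,330))
E
```

```text
time_s: 7.75
ee_pos: [0.4583, -0.1577, 0.0723]
ee_rot: [3.072, 0.658, 0.001]
force: [1.5, -1.0, 7.0]
opening: 0.0258
7.75 [ 0.45828 -0.15774  0.07232] [ 1.53 -1.02  6.98]
time_s: 8.25
ee_pos: [0.4579, -0.1574, 0.1332]
ee_rot: [-3.072, -0.658, 0.0]
force: [-0.3, 0.0, -2.4]
opening: 0.0261
time_s: 9.05
ee_pos: [0.5495, -0.0153, 0.1317]
ee_rot: [-3.072, -0.657, 0.002]
force: [0.2, 0.4, -1.6]
opening: 0.0259
w5 9.05 [ 0.5495 -0.0153  0.1317] [-3.0718e+00 -6.5730e-01  1.9000e-03] [ 0.16  0.43 -1.55] 0.0259
rim
[255 175  51  38] A 1282 z 0.0482 mean [ 0.556  -0.0107  0.0478] mec [279.6 200.1] 25.6 [ 0.5502 -0.0139  0.0482] box ((0.5545046329498291, -0.011750515550374985), (0.030200570821762085, 0.04256760701537132), 27.250812530517578)
foot
[252 202  61  48] A 1551 z 0.1102 mean [ 0.5572 -0.0126  0.1132] mec [281.7 231.8] 30.3 [ 0.5494 -0.0162  0.1102] box ((0.5525808930397034, -0.01515139639377594), (0.030276644974946976, 0.039148882031440735), 21.779945373535156)
```

View pics/w5.png

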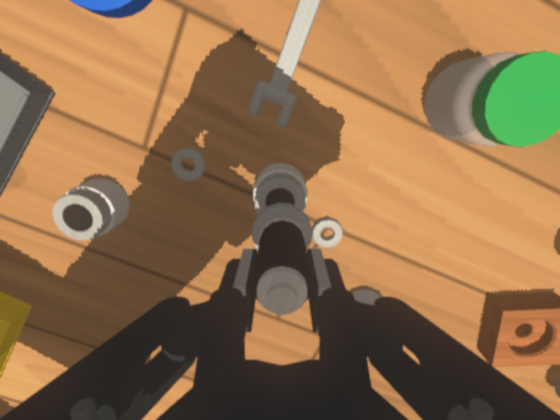

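The rim at (280,200) sits just off the foot at (281,232) in the wrist view, so I'm correcting ~1.5 mm and descending.

```bash
python3 -m inch '[[[0.035,-0.04,0.2],[0,0,0]],[[0,0,0.4],[0,0,0]],[[0,0,0.25],[0,0,0]],[[0,0,0.12],[0,0,0]],[[0,0,0],[0,0,0]],[[0,0,0],[0,0,0]]]'
python3 - <<'E'
from h import *
d,T,s=snap('w6')
print("rim");comps(d,T,0.040,0.054,60,(170,100,400,330))
print("foot");comps(d,T,0.060,0.074,60,(170,100,400,330))
E
python3 -m inch '[[[0,0,0.06],[0,0,0]],[[0,0,0.06],[0,0,0]],[[0,0,0],[0,0,0]],[[0,0,0],[0,0,0]]]'; python3 st.py
```

```text
time_s: 9.7
ee_pos: [0.5508, -0.0128, 0.0936]
ee_rot: [3.072, 0.657, 0.001]
force: [-1.0, 0.3, -1.5]
opening: 0.0261
w6 9.7 [ 0.5508 -0.0128  0.0936] [3.0718e+00 6.5730e-01 8.0000e-04] [-1.    0.35 -1.48] 0.0261
rim
[252 190  60  33] A 684 z 0.0479 mean [ 0.5621 -0.0083  0.0472] mec [281.5 217.5] 29.6 [ 0.5514 -0.0133  0.0479] box ((0.5584678649902344, -0.010152345523238182), (0.021674869582057, 0.04314448684453964), 24.085094451904297)
foot
[252 202  61  48] A 1113 z 0.0717 mean [ 0.5583 -0.0102  0.0713] mec [281.7 231.8] 30.3 [ 0.5507 -0.0138  0.0717] box ((0.5538210868835449, -0.012605587020516396), (0.030680427327752113, 0.038909729570150375), 21.683380126953125)
time_s: 10.15
ee_pos: [0.5506, -0.0127, 0.0884]
ee_rot: [-3.072, -0.658, 0.0]
force: [-0.7, 0.5, -1.9]
opening: 0.0257
10.15 [ 0.55065 -0.01266  0.08841] [-0.69  0.53 -1.87]
```

```bash
python3 -m inch '[[[0,0,0.05],[0,0,0]],[[0,0,0.05],[0,0,0]],[[0,0,0],[0,0,0]]]'; python3 st.py
python3 -m inch '[[[0,0,0.05],[0,0,0]],[[0,0,0.05],[0,0,0]],[[0,0,0],[0,0,0]],[[0,0,0],[0,0,0]]]'; python3 st.py
```

```text
time_s: 10.45
ee_pos: [0.5507, -0.0127, 0.0844]
ee_rot: [3.072, 0.658, 0.0]
force: [-0.2, -0.0, -0.7]
opening: 0.0259
10.45 [ 0.55072 -0.01272  0.08435] [-0.19 -0.   -0.69]
time_s: 10.85
ee_pos: [0.5508, -0.0127, 0.0806]
ee_rot: [3.072, 0.658, 0.001]
force: [-1.2, -0.0, 2.2]
opening: 0.0258
10.85 [ 0.55081 -0.01273  0.08061] [-1.2  -0.01  2.24]
```

```bash
python3 -m inch '[[[0,0,0.03],[0,0,0]],[[0,0,0.02],[0,0,0]],[[0,0,0],[0,0,0]]]'; python3 st.py
python3 -m inch '[[[0,0,0.015],[0,0,0]],[[0,0,0],[0,0,0]]]'; python3 st.py
```

```text
time_s: 11.15
ee_pos: [0.5508, -0.0127, 0.0785]
ee_rot: [3.072, 0.658, 0.0]
force: [0.1, 0.0, 2.8]
opening: 0.026
11.15 [ 0.55077 -0.01272  0.07847] [0.11 0.01 2.77]
time_s: 11.35
ee_pos: [0.5507, -0.0127, 0.0779]
ee_rot: [3.072, 0.658, 0.0]
force: [0.9, -0.1, 3.0]
opening: 0.026
11.35 [ 0.55072 -0.01274  0.07787] [ 0.87 -0.13  2.99]
```

```bash
python3 -m inch '[[[0,0,0.012],[0,0,0]],[[0,0,0],[0,0,0]]]'; python3 st.py
```

```text
time_s: 11.55
ee_pos: [0.5508, -0.0127, 0.0774]
ee_rot: [3.072, 0.658, 0.001]
force: [1.0, -0.1, 3.6]
opening: 0.0259
11.55 [ 0.55077 -0.01272  0.07745] [ 1.01 -0.14  3.65]
```

```bash
python3 -m inch '[[[0,0,0.01],[0,0,0]],[[0,0,0],[0,0,0]]]'; python3 st.py
```

```text
time_s: 11.75
ee_pos: [0.5508, -0.0127, 0.0773]
ee_rot: [3.072, 0.658, 0.001]
force: [-0.2, -0.0, 6.6]
opening: 0.0262
11.75 [ 0.55084 -0.0127   0.07726] [-0.19 -0.03  6.63]
```

```bash
python3 -m inch '[[[0,0,0.008],[0,0,0]],[[0,0,0],[0,0,0]]]'; python3 st.py
```

```text
time_s: 11.95
ee_pos: [0.5509, -0.0127, 0.0771]
ee_rot: [3.072, 0.658, 0.001]
force: [-0.8, 0.4, 7.4]
opening: 0.0257
11.95 [ 0.55088 -0.01272  0.07711] [-0.83  0.44  7.41]
```

Bush b is also sound: ~6 N before landing, ~9.5 N flush. After a short hold I'll go to bush c.

```bash
python3 -m inch '[[[0,0,0],[0,0,0]],[[0,0,0],[0,0,0]],[[0,0,0],[0,0,0]],[[0,0,0],[0,0,0]],[[0,0,0],[0,0,0]],[[0,0,0],[0,0,0]],[[0,0,0],[0,0,0]]]'; python3 st.py
python3 -m inch '[[[0,0,-0.1],[0,0,0]],[[0,0,-0.3],[0,0,0]],[[0,0,-0.5],[0,0,0]],[[0,0,-0.4],[0,0,0]],[[0,0,-0.1],[0,0,0]]]'
python3 -m inch '[[[0,-0.4,0],[0,0,0]],[[-0.1,-0.9,0],[0,0,0]],[[-0.1,-1,0],[0,0,0]],[[-0.1,-1,0],[0,0,0]],[[-0.1,-0.7,0],[0,0,0]],[[0,-0.4,0],[0,0,0]],[[0,0,0],[0,0,0]],[[0,0,0],[0,0,0]]]'
python3 - <<'E'
from h import *
d,T,s=snap('w7')
print("rim");comps(d,T,0.036,0.056,60,(170,100,400,330))
print("foot");comps(d,T,0.09,0.13,60,(170,100,400,330))
E
```

```text
time_s: 12.65
ee_pos: [0.5509, -0.0127, 0.0771]
ee_rot: [3.072, 0.658, 0.001]
force: [-0.4, 1.0, 7.4]
opening: 0.0255
12.65 [ 0.55088 -0.0127   0.07711] [-0.42  0.95  7.37]
time_s: 13.15
ee_pos: [0.551, -0.0127, 0.1342]
ee_rot: [3.071, 0.658, 0.002]
force: [-0.0, 0.5, -2.1]
opening: 0.0261
time_s: 13.95
ee_pos: [0.4634, 0.1416, 0.1321]
ee_rot: [-3.072, -0.659, 0.002]
force: [0.3, 0.8, -1.7]
opening: 0.0259
w7 13.95 [0.4634 0.1416 0.1321] [-3.0716e+00 -6.5890e-01  2.0000e-03] [ 0.27  0.84 -1.72] 0.0259
rim
[256 175  50  37] A 1245 z 0.043 mean [0.469  0.1445 0.0428] mec [280.8 199.9] 25.2 [0.463  0.1415 0.043 ] box ((0.4675050377845764, 0.14392651617527008), (0.030591730028390884, 0.04254738986492157), 24.98566246032715)
foot
[252 202  61  48] A 1545 z 0.1105 mean [0.4711 0.1443 0.1134] mec [281.7 231.7] 30.4 [0.4635 0.1408 0.1105] box ((0.466280996799469, 0.1417883187532425), (0.030493667349219322, 0.03899631276726723), 22.77413558959961)
```

View pics/w7.png

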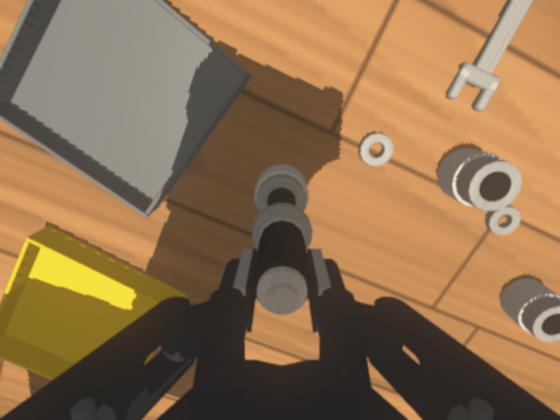

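The rim (281,200) and foot (282,232) line up within ~1 mm, so I'm descending on bush c.

```bash
python3 -m inch '[[[0,-0.01,0.2],[0,0,0]],[[0,0,0.4],[0,0,0]],[[0,0,0.3],[0,0,0]],[[0,0,0.15],[0,0,0]],[[0,0,0.05],[0,0,0]],[[0,0,0],[0,0,0]],[[0,0,0],[0,0,0]]]'
python3 - <<'E'
from h import *
d,T,s=snap('w8')
print("rim");comps(d,T,0.036,0.050,60,(170,100,400,330))
print("foot");comps(d,T,0.054,0.074,60,(170,100,400,330))
E
python3 -m inch '[[[0,0,0.08],[0,0,0]],[[0,0,0.08],[0,0,0]],[[0,0,0],[0,0,0]],[[0,0,0],[0,0,0]]]'; python3 st.py
```

```text
time_s: 14.7
ee_pos: [0.4641, 0.1417, 0.089]
ee_rot: [3.072, 0.657, 0.001]
force: [0.0, -0.1, -2.3]
opening: 0.0259
w8 14.7 [0.4641 0.1417 0.089 ] [3.0719e+00 6.5750e-01 1.3000e-03] [ 0.01 -0.11 -2.26] 0.0259
rim
[251 190  60  36] A 705 z 0.0429 mean [0.4744 0.148  0.0424] mec [280.4 219. ] 29.8 [0.4631 0.1415 0.0429] box ((0.4709821045398712, 0.14625559747219086), (0.022895902395248413, 0.04360176622867584), 30.592985153198242)
foot
[252 202  61  48] A 1126 z 0.0672 mean [0.4717 0.1443 0.0668] mec [281.7 231.7] 30.4 [0.4641 0.1408 0.0672] box ((0.4668916165828705, 0.14183075726032257), (0.03091646358370781, 0.039064645767211914), 22.811948776245117)
time_s: 15.15
ee_pos: [0.4639, 0.1417, 0.0823]
ee_rot: [-3.072, -0.658, -0.0]
force: [-0.1, 0.3, -0.4]
opening: 0.0259
15.15 [0.46389 0.14172 0.08225] [-0.14  0.29 -0.4 ]
```

```bash
python3 -m inch '[[[0,0,0.06],[0,0,0]],[[0,0,0.06],[0,0,0]],[[0,0,0],[0,0,0]]]'; python3 st.py
python3 -m inch '[[[0,0,0.03],[0,0,0]],[[0,0,0.02],[0,0,0]],[[0,0,0],[0,0,0]]]'; python3 st.py
```

```text
time_s: 15.45
ee_pos: [0.4638, 0.1417, 0.0772]
ee_rot: [3.072, 0.658, -0.0]
force: [0.4, 0.4, -0.3]
opening: 0.026
15.45 [0.46383 0.14169 0.0772 ] [ 0.44  0.38 -0.26]
time_s: 15.75
ee_pos: [0.4638, 0.1417, 0.0753]
ee_rot: [-3.072, -0.658, 0.0]
force: [-0.0, -0.4, -0.1]
opening: 0.026
15.75 [0.46383 0.1417  0.07534] [-0.04 -0.37 -0.06]
```

```bash
python3 -m inch '[[[0,0,0.02],[0,0,0]],[[0,0,0],[0,0,0]]]'; python3 st.py
```

```text
time_s: 15.95
ee_pos: [0.4638, 0.1417, 0.0746]
ee_rot: [3.072, 0.658, 0.0]
force: [-0.2, -0.2, -0.2]
opening: 0.0259
15.95 [0.46384 0.14171 0.07459] [-0.16 -0.23 -0.17]
```

Push is staying near 2 N, so bush c is the soft one. I'll continue until the foot lands.

```bash
python3 -m inch '[[[0,0,0.015],[0,0,0]],[[0,0,0.015],[0,0,0]],[[0,0,0],[0,0,0]]]'; python3 st.py
python3 -m inch '[[[0,0,0.012],[0,0,0]],[[0,0,0],[0,0,0]]]'; python3 st.py
```

```text
time_s: 16.25
ee_pos: [0.4638, 0.1417, 0.0733]
ee_rot: [-3.072, -0.658, 0.0]
force: [0.0, 0.3, 1.3]
opening: 0.0256
16.25 [0.46381 0.14168 0.07334] [0.04 0.27 1.27]
time_s: 16.45
ee_pos: [0.4638, 0.1417, 0.0729]
ee_rot: [3.072, 0.658, -0.0]
force: [0.3, 0.9, -0.5]
opening: 0.0257
16.45 [0.46381 0.14169 0.07289] [ 0.26  0.94 -0.51]
```

```bash
python3 -m inch '[[[0,0,0.012],[0,0,0]],[[0,0,0],[0,0,0]]]'; python3 st.py
```

```text
time_s: 16.65
ee_pos: [0.4639, 0.1417, 0.0726]
ee_rot: [-3.072, -0.658, -0.0]
force: [0.0, 0.2, 3.1]
opening: 0.0258
16.65 [0.4639  0.14172 0.07258] [0.01 0.23 3.06]
```

```bash
python3 -m inch '[[[0,0,0.01],[0,0,0]],[[0,0,0],[0,0,0]]]'; python3 st.py
```

```text
time_s: 16.85
ee_pos: [0.464, 0.1418, 0.0723]
ee_rot: [3.072, 0.658, 0.001]
force: [0.2, 0.1, 4.1]
opening: 0.0257
16.85 [0.46399 0.14176 0.07231] [0.18 0.11 4.12]
```

```bash
python3 -m inch '[[[0,0,0.01],[0,0,0]],[[0,0,0],[0,0,0]]]'; python3 st.py
```

```text
time_s: 17.05
ee_pos: [0.4641, 0.1417, 0.0721]
ee_rot: [3.072, 0.658, 0.001]
force: [-0.7, -0.6, 7.2]
opening: 0.0259
17.05 [0.46408 0.14175 0.07207] [-0.71 -0.61  7.23]
```

```bash
python3 -m inch '[[[0,0,0.005],[0,0,0]],[[0,0,0],[0,0,0]],[[0,0,0],[0,0,0]],[[0,0,0],[0,0,0]],[[0,0,0],[0,0,0]]]'; python3 st.py
python3 -m inch '[[[0,0,0],[0,0,0]],[[0,0,0],[0,0,0]],[[0,0,0],[0,0,0]],[[0,0,0],[0,0,0]],[[0,0,0],[0,0,0]]]'; python3 st.py
```

```text
time_s: 17.55
ee_pos: [0.4641, 0.1418, 0.072]
ee_rot: [3.072, 0.658, 0.001]
force: [-1.9, 0.1, 7.7]
opening: 0.0261
17.55 [0.46409 0.14176 0.07197] [-1.93  0.08  7.72]
time_s: 18.05
ee_pos: [0.4641, 0.1418, 0.072]
ee_rot: [3.072, 0.658, 0.001]
force: [-0.7, 0.4, 6.8]
opening: 0.026
18.05 [0.46408 0.14177 0.07198] [-0.71  0.38  6.82]
```

Held flush at ~9.5 N for a second. The gauge goes back to the stand now.

```bash
python3 -m inch '[[[0,0,-0.1],[0,0,0]],[[0,0,-0.3],[0,0,0]],[[0,0,-0.5],[0,0,0]],[[0,0,-0.6],[0,0,0]],[[0,0,-0.3],[0,0,0]],[[0,0,0],[0,0,0]]]'
python3 -m inch '[[[-0.1,0.3,0],[0,0,0]],[[-0.3,0.7,0],[0,0,0]],[[-0.3,1,0],[0,0,0]],[[-0.3,1,0],[0,0,0]],[[-0.3,1,0],[0,0,0]],[[-0.3,1,0],[0,0,0]],[[-0.3,1,0],[0,0,0]],[[-0.3,1,0],[0,0,0]],[[-0.3,1,0],[0,0,0]],[[-0.3,1,0],[0,0,0]]]'
python3 -m inch '[[[-0.3,1,0],[0,0,0]],[[-0.3,0.7,0],[0,0,0]],[[-0.2,0.4,0],[0,0,0]],[[-0.05,0.1,0],[0,0,0]],[[0,0,0],[0,0,0]],[[0,0,0],[0,0,0]],[[0,0,0],[0,0,0]]]'
python3 - <<'E'
from h import *
d,T,s=snap('w9')
print("stand");comps(d,T,0.019,0.034,60,(150,80,420,330))
print("foot");comps(d,T,0.09,0.14,60,(170,100,400,330))
E
```

```text
time_s: 18.65
ee_pos: [0.4644, 0.1417, 0.1448]
ee_rot: [3.072, 0.658, 0.004]
force: [-0.9, -0.5, -3.1]
opening: 0.0262
time_s: 19.65
ee_pos: [0.5079, -0.2349, 0.1419]
ee_rot: [-3.07, -0.656, 0.003]
force: [0.8, -0.4, -1.6]
opening: 0.026
time_s: 20.35
ee_pos: [0.5141, -0.3258, 0.1434]
ee_rot: [-3.071, -0.659, 0.0]
force: [0.3, 0.0, -2.0]
opening: 0.0261
w9 20.35 [ 0.5141 -0.3258  0.1434] [-3.0712e+00 -6.5930e-01  2.0000e-04] [ 0.34  0.04 -1.98] 0.0261
stand
[305  80  51  26] A 513 z 0.0216 mean [ 0.6075 -0.326   0.0224] mec [330.   87.5] 26.1 [ 0.6149 -0.327   0.0216] box ((0.6080523729324341, -0.3279230296611786), (0.01587456651031971, 0.04558158665895462), 6.152646541595459)
[239 150  84  82] A 3402 z 0.0261 mean [ 0.523  -0.3238  0.0259] mec [282.2 189.5] 54.7 [ 0.5154 -0.3265  0.0261] box ((0.512748122215271, -0.3276655972003937), (0.075127512216568, 0.07517817616462708), 27.41895866394043)
[339 242  50  43] A 844 z 0.0217 mean [ 0.482  -0.4291  0.023 ] mec [363.5 264.5] 24.9 [ 0.4751 -0.4377  0.0217] box ((0.4778342843055725, -0.43382176756858826), (0.04110706225037575, 0.051508061587810516), 50.81705856323242)
foot
[252 202  60  47] A 1502 z 0.1218 mean [ 0.5218 -0.323   0.1244] mec [281.6 231.6] 30.3 [ 0.5142 -0.3265  0.1218] box ((0.5170643925666809, -0.32519224286079407), (0.03019285760819912, 0.038730740547180176), 24.478607177734375)
[365 289  35  16] A 237 z 0.0943 mean [ 0.486  -0.4277  0.0945] mec [382. 297.] 17.7 [ 0.4841 -0.4288  0.0943] box ((0.4851696789264679, -0.42840439081192017), (0.008110837079584599, 0.02864442951977253), 43.04436111450195)
```

View pics/w9.png

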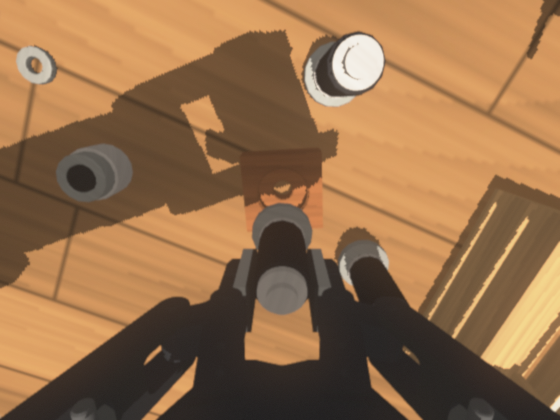

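Foot at (282,232), stand square centred near (282,190). Offset is about 2 mm in tool x, so I'll correct it on the way down.

```bash
python3 -m inch '[[[-0.03,0.01,0.2],[0,0,0]],[[0,0,0.5],[0,0,0]],[[0,0,0.6],[0,0,0]],[[0,0,0.4],[0,0,0]],[[0,0,0.2],[0,0,0]],[[0,0,0],[0,0,0]],[[0,0,0],[0,0,0]]]'
python3 - <<'E'
from h import *
d,T,s=snap('w10')
print("stand");comps(d,T,0.019,0.031,60,(150,80,420,330))
print("foot");comps(d,T,0.035,0.06,60,(170,100,400,330))
im=d["img"]; cv2.imwrite("pics/w10z.png",cv2.resize(im[130:340,170:400],None,fx=2.8,fy=2.8,interpolation=cv2.INTER_CUBIC))
E
```

```text
time_s: 21.1
ee_pos: [0.5134, -0.3279, 0.0681]
ee_rot: [3.071, 0.658, 0.001]
force: [1.0, -0.5, -0.7]
opening: 0.0259
w10 21.1 [ 0.5134 -0.3279  0.0681] [3.0711e+00 6.5770e-01 1.0000e-03] [ 1.01 -0.49 -0.72] 0.0259
stand
[313  80  68  26] A 765 z 0.0215 mean [ 0.6068 -0.3293  0.0215] mec [346.5  85. ] 33.9 [ 0.6126 -0.3292  0.0215] box ((0.6071254014968872, -0.33057114481925964), (0.012713302858173847, 0.04279521480202675), 14.102156639099121)
[222 164 112  96] A 5539 z 0.0261 mean [ 0.5257 -0.3217  0.0259] mec [279.8 212.6] 70.6 [ 0.5181 -0.3251  0.0261] box ((0.5147830843925476, -0.32675817608833313), (0.07074162364006042, 0.07527172565460205), 27.460535049438477)
[357 282  61  29] A 844 z 0.0216 mean [ 0.4896 -0.4319  0.0215] mec [387.  303.5] 30.5 [ 0.4809 -0.436   0.0216] box ((0.48931244015693665, -0.4343726336956024), (0.02177714742720127, 0.049733661115169525), 15.169650077819824)
foot
[252 202  60  47] A 1361 z 0.0465 mean [ 0.5211 -0.3251  0.0478] mec [281.6 231.6] 30.3 [ 0.5135 -0.3286  0.0465] box ((0.5164788961410522, -0.3273059129714966), (0.030146008357405663, 0.038861777633428574), 23.60396385192871)
```

View pics/w10z.png

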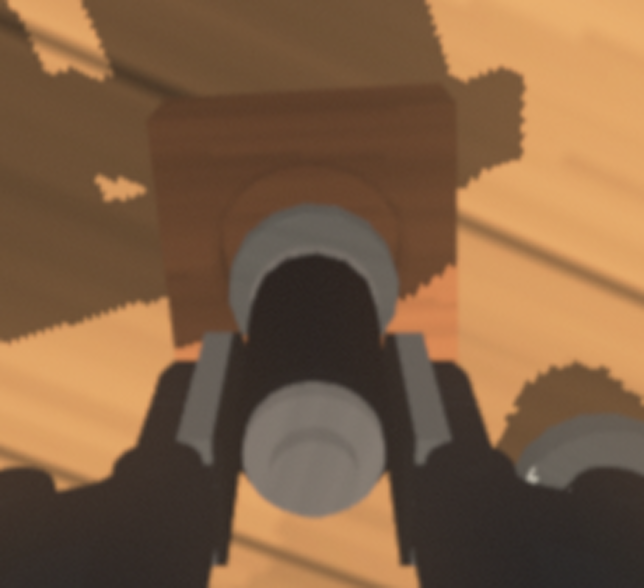

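```bash
python3 -m inch '[[[-0.01,-0.025,0.1],[0,0,0]],[[0,0,0.15],[0,0,0]],[[0,0,0.1],[0,0,0]],[[0,0,0],[0,0,0]]]'; python3 st.py
python3 -m inch '[[[0,0,0.05],[0,0,0]],[[0,0,0.05],[0,0,0]],[[0,0,0],[0,0,0]]]'; python3 st.py
```

```text
time_s: 21.55
ee_pos: [0.512, -0.3266, 0.0526]
ee_rot: [-3.071, -0.657, 0.001]
force: [0.6, -0.4, -2.9]
opening: 0.0261
21.55 [ 0.512   -0.32664  0.05264] [ 0.56 -0.44 -2.94]
time_s: 21.85
ee_pos: [0.5122, -0.3268, 0.0492]
ee_rot: [-3.072, -0.658, 0.0]
force: [-0.0, -0.3, -2.9]
opening: 0.026
21.85 [ 0.51224 -0.32683  0.0492 ] [-0.01 -0.31 -2.93]
```

```bash
python3 -m inch '[[[0,0,0.05],[0,0,0]],[[0,0,0.05],[0,0,0]],[[0,0,0.02],[0,0,0]],[[0,0,0],[0,0,0]]]'; python3 st.py
```

```text
time_s: 22.25
ee_pos: [0.5123, -0.3269, 0.0445]
ee_rot: [-3.072, -0.658, 0.0]
force: [-0.2, -0.1, -3.1]
opening: 0.0252
22.25 [ 0.51227 -0.32687  0.04448] [-0.22 -0.15 -3.13]
```

```bash
python3 -m inch '[[[0,0,0.02],[0,0,0]],[[0,0,0],[0,0,0]]]'; python3 st.py
```

```text
time_s: 22.45
ee_pos: [0.5124, -0.3269, 0.0439]
ee_rot: [3.072, 0.658, 0.0]
force: [-0.5, 0.3, -1.9]
opening: 0.0258
22.45 [ 0.51238 -0.32693  0.04386] [-0.5   0.34 -1.89]
```

```bash
python3 -m inch '[[[0,0,0.015],[0,0,0]],[[0,0,0],[0,0,0]]]'; python3 st.py
```

```text
time_s: 22.65
ee_pos: [0.5124, -0.327, 0.0436]
ee_rot: [3.072, 0.658, 0.0]
force: [-1.0, 0.4, 0.8]
opening: 0.0257
22.65 [ 0.51243 -0.32699  0.04361] [-1.04  0.44  0.85]
```

```bash
python3 -m inch '[[[0,0,0.01],[0,0,0]],[[0,0,0],[0,0,0]]]'; python3 st.py
```

```text
time_s: 22.85
ee_pos: [0.5125, -0.327, 0.0433]
ee_rot: [3.072, 0.658, 0.0]
force: [-1.1, 1.4, 4.5]
opening: 0.026
22.85 [ 0.51245 -0.32698  0.04329] [-1.09  1.4   4.48]
```

The foot is resting on the recess floor at the original height. Releasing and raising.

```bash
python3 -m inch '[[[0,0,0],[0,0,0]],[[0,0,0],[0,0,0]],[[0,0,0],[0,0,0]],[[0,0,0],[0,0,0]],[[0,0,0],[0,0,0]]]' 100; python3 st.py
python3 -m inch '[[[0,0,-0.2],[0,0,0]],[[0,0,-0.6],[0,0,0]],[[0,0,-1],[0,0,0]],[[0,0,-1],[0,0,0]],[[0,0,-1],[0,0,0]],[[0,0,-0.3],[0,0,0]],[[0,0,0],[0,0,0]],[[0,0,0],[0,0,0]]]'
python3 - <<'E'
from h import *
d,T,s=snap('w11')
print("stand");comps(d,T,0.020,0.034,60,(230,100,350,230))
print("knob");comps(d,T,0.086,0.104,20,(230,110,340,230))
im=d["img"]; cv2.imwrite("pics/w11z.png",cv2.resize(im[110:240,200:360],None,fx=4,fy=4,interpolation=cv2.INTER_CUBIC))
E
```

```text
time_s: 23.35
ee_pos: [0.5123, -0.3269, 0.0428]
ee_rot: [-3.072, -0.658, 0.0]
force: [-0.9, 0.0, 0.4]
opening: 0.0855
23.35 [ 0.51228 -0.32691  0.04275] [-0.9   0.    0.39]
time_s: 24.15
ee_pos: [0.5119, -0.3266, 0.2055]
ee_rot: [-3.07, -0.657, 0.002]
force: [-0.6, -0.3, -0.4]
opening: 0.0852
w11 24.15 [ 0.5119 -0.3266  0.2055] [-3.0703e+00 -6.5730e-01  1.9000e-03] [-0.6  -0.26 -0.36] 0.0852
stand
[247 140  70  68] A 2798 z 0.026 mean [ 0.5164 -0.326   0.0259] mec [282.4 173. ] 45.7 [ 0.5147 -0.3265  0.026 ] box ((0.5124638080596924, -0.3277198076248169), (0.07553625851869583, 0.0752248466014862), 27.59218978881836)
[266 159  34  26] A 347 z 0.0222 mean [ 0.5191 -0.3247  0.0233] mec [282.3 175.1] 17.0 [ 0.5116 -0.3278  0.0222] box ((0.5154725313186646, -0.3263494670391083), (0.02911645732820034, 0.03818809613585472), 23.918283462524414)
[334 218  16  12] A 127 z 0.0217 mean [ 0.4855 -0.4206  0.0222] mec [341.5 223.5] 9.3 [ 0.4862 -0.418   0.0217] box ((0.48454904556274414, -0.41955533623695374), (0.01146732084453106, 0.021195542067289352), 42.83878707885742)
knob
[273 180  22  23] A 264 z 0.0916 mean [ 0.5114 -0.3282  0.0902] mec [282.6 191.4] 11.7 [ 0.5125 -0.3278  0.0916] box ((0.5118114352226257, -0.3291971981525421), (0.021639052778482437, 0.019760265946388245), 17.136747360229492)
```

View pics/w11z.png

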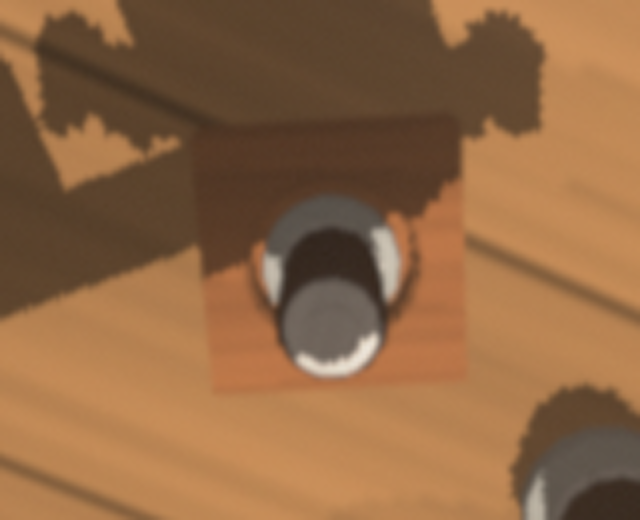

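The gauge is seated: foot, knob and stand heights are the same as at the start, and it's centred in the recess. Next is bush c.

```bash
python3 -m inch '[[[0.1,-0.3,0],[0,0,0]],[[0.3,-0.7,0],[0,0,0]],[[0.33,-1,0],[0,0,0]],[[0.33,-1,0],[0,0,0]],[[0.33,-1,0],[0,0,0]],[[0.33,-1,0],[0,0,0]],[[0.33,-1,0],[0,0,0]],[[0.33,-1,0],[0,0,0]],[[0.33,-1,0],[0,0,0]],[[0.33,-1,0],[0,0,0]]]'
python3 -m inch '[[[0.33,-1,0],[0,0,0]],[[0.2,-0.6,0],[0,0,0]],[[0.1,-0.4,0],[0,0,0]],[[0.02,-0.15,0],[0,0,0]],[[0,0,0],[0,0,0]],[[0,0,0],[0,0,0]],[[0,0,0],[0,0,0]]]'
python3 - <<'E'
from h import *
d,T,s=snap('w12')
print("rims");comps(d,T,0.036,0.054,150)
P=cloud(d,T);Z=P[...,2]
m=(Z>0.020)&(Z<0.036)&(np.hypot(P[...,0]-.49,P[...,1]-.302)<.125);q=P[m]
print("tray",len(q),cv2.minAreaRect(q[:,:2].astype(np.float32)))
d=dict(np.load("top0.npz"));P=cloud(d);Z=P[...,2];m=(Z>0.020)&(Z<0.045)&(np.hypot(P[...,0]-.49,P[...,1]-.302)<.125);q=P[m]
print("tray top",len(q),cv2.minAreaRect(q[:,:2].astype(np.float32)))
E
```

```text
time_s: 25.2
ee_pos: [0.4745, 0.0536, 0.2061]
ee_rot: [-3.071, -0.658, 0.002]
force: [0.2, -0.1, -1.0]
opening: 0.0854
time_s: 25.9
ee_pos: [0.4645, 0.1397, 0.2067]
ee_rot: [3.072, 0.656, -0.0]
force: [-0.2, -0.7, 0.4]
opening: 0.0856
w12 25.9 [0.4645 0.1397 0.2067] [ 3.0723e+00  6.5590e-01 -4.0000e-04] [-0.16 -0.74  0.45] 0.0856
rims
[421 146  46  41] A 1468 z 0.0479 mean [ 0.5485 -0.0115  0.0472] mec [443.7 165.8] 23.1 [ 0.5487 -0.0112  0.0479] box ((0.5484844446182251, -0.013802142813801765), (0.042947184294462204, 0.04369407892227173), 44.921199798583984)
[260 160  39  39] A 1067 z 0.0426 mean [0.4625 0.1413 0.0414] mec [278.9 179.4] 20.0 [0.4627 0.1415 0.0426] box ((0.4621845781803131, 0.14120197296142578), (0.04256531596183777, 0.041745416820049286), 24.65363121032715)
[480 263  40  34] A 1008 z 0.043 mean [ 0.458  -0.1553  0.0425] mec [499.5 280. ] 20.1 [ 0.4575 -0.1554  0.043 ] box ((0.457288533449173, -0.1576160043478012), (0.04379596188664436, 0.0426713190972805), 86.91014862060547)
tray 3068 ((0.488308846950531, 0.30484798550605774), (0.160487562417984, 0.1602463722229004), 75.40794372558594)
tray top 242 ((0.4900943636894226, 0.30646130442619324), (0.16112613677978516, 0.16034212708473206), 75.30999755859375)
```

View pics/w12.png

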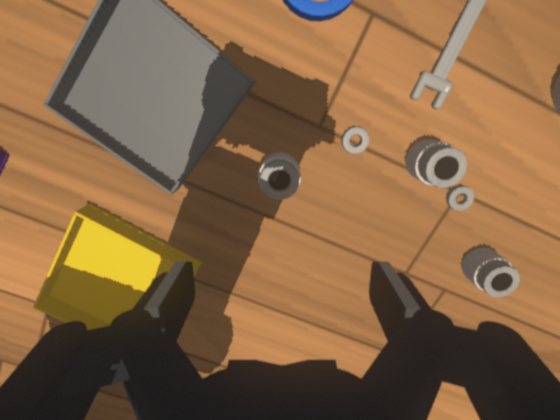

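The tray is centred near (0.489,0.305) and bush c is at (279,177) in the picture. Going down to grip the housing.

```bash
python3 -m inch '[[[0,-0.05,0.3],[0,0,0]],[[0,0,0.8],[0,0,0]],[[0,0,1],[0,0,0]],[[0,0,1],[0,0,0]],[[0,0,0.8],[0,0,0]],[[0,0,0.5],[0,0,0]],[[0,0,0.2],[0,0,0]],[[0,0,0],[0,0,0]],[[0,0,0],[0,0,0]]]'
python3 st.py
```

```text
time_s: 26.85
ee_pos: [0.4641, 0.1422, 0.0236]
ee_rot: [3.072, 0.657, 0.002]
force: [-0.6, -0.8, 0.7]
opening: 0.0853
26.85 [0.46406 0.14224 0.02356] [-0.6  -0.79  0.65]
```

```bash
python3 -m inch '[[[0,0,0.2],[0,0,0]],[[0,0,0.2],[0,0,0]],[[0,0,0.07],[0,0,0]],[[0,0,0],[0,0,0]],[[0,0,0],[0,0,0]]]'; python3 st.py
python3 -m inch '[[[0,0,0],[0,0,0]],[[0,0,0],[0,0,0]],[[0,0,0],[0,0,0]],[[0,0,0],[0,0,0]],[[0,0,0],[0,0,0]],[[0,0,0],[0,0,0]]]' 40 60; python3 st.py
python3 -c "
from h import *
snap('w13')"
```

```text
time_s: 27.35
ee_pos: [0.4637, 0.1423, 0.0041]
ee_rot: [3.072, 0.658, 0.0]
force: [-0.5, 0.1, -0.6]
opening: 0.0855
27.35 [0.46366 0.14226 0.00412] [-0.54  0.13 -0.58]
time_s: 27.95
ee_pos: [0.4637, 0.1424, 0.005]
ee_rot: [-3.072, -0.658, -0.001]
force: [-3.5, 0.8, 11.1]
opening: 0.0452
27.95 [0.4637  0.14239 0.00499] [-3.53  0.76 11.06]
w13 27.95 [0.4637 0.1424 0.005 ] [-3.0719e+00 -6.5780e-01 -7.0000e-04] [-3.53  0.76 11.06] 0.0452
```

View pics/w13.png

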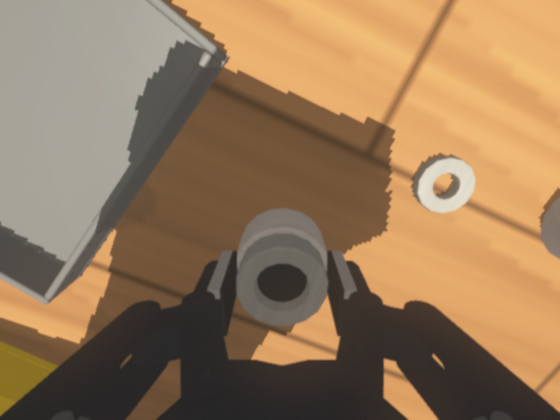

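Opening reads 45 mm with some vertical load. I'll do a short test lift to check the grip.

```bash
python3 -m inch '[[[0,0,-0.05],[0,0,0]],[[0,0,-0.1],[0,0,0]],[[0,0,-0.2],[0,0,0]],[[0,0,-0.2],[0,0,0]],[[0,0,0],[0,0,0]],[[0,0,0],[0,0,0]]]'; python3 st.py
python3 - <<'E'
from h import *
d,T,s=snap('w14')
print("rim");comps(d,T,0.046,0.085,60,(200,180,370,360))
c=ctrl.read_camera("scene");cv2.imwrite("pics/s14.png",cv2.resize(c["img"][150:290,230:400],None,fx=4,fy=4,interpolation=cv2.INTER_CUBIC))
E
```

```text
time_s: 28.6
ee_pos: [0.4636, 0.1423, 0.0263]
ee_rot: [3.072, 0.658, 0.001]
force: [0.2, 0.4, -3.1]
opening: 0.0455
28.6 [0.46363 0.14227 0.02625] [ 0.18  0.41 -3.12]
w14 28.6 [0.4636 0.1423 0.0263] [3.0719e+00 6.5780e-01 7.0000e-04] [ 0.18  0.41 -3.12] 0.0455
rim
[200 224 170 112] A 11064 z 0.0636 mean [0.4666 0.1427 0.0632] mec [284.5 283.5] 84.7 [0.4639 0.1401 0.0636] box ((0.4656539857387543, 0.14477552473545074), (0.05994237959384918, 0.04950740933418274), 79.75140380859375)
```

View pics/w14.png

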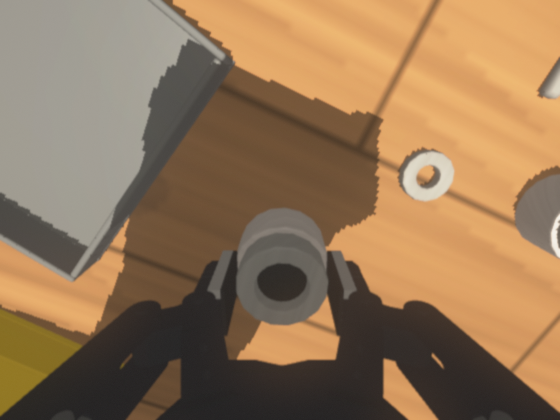

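View pics/s14.png

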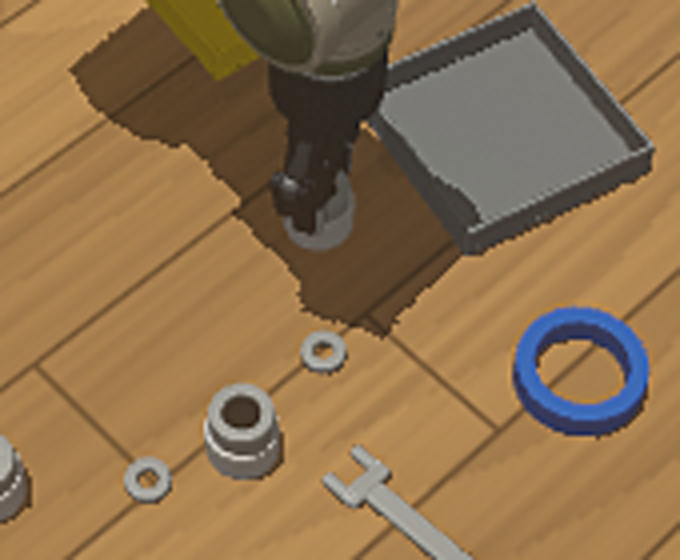

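The bush moves with the gripper: same place in the wrist view, and the force drops by about its weight. Carrying it to the tray.

```bash
python3 -m inch '[[[0,0,-0.2],[0,0,0]],[[0,0,-0.5],[0,0,0]],[[0,0,-0.5],[0,0,0]],[[0,0,-0.3],[0,0,0]],[[0,0,0],[0,0,0]]]'
python3 -m inch '[[[0.15,-0.25,0],[0,0,0]],[[0.4,-0.6,0],[0,0,0]],[[0.5,-0.8,0],[0,0,0]],[[0.5,-0.8,0],[0,0,0]],[[0.45,-0.65,0],[0,0,0]],[[0.25,-0.35,0],[0,0,0]],[[0,0,0],[0,0,0]],[[0,0,0],[0,0,0]],[[0,0,0],[0,0,0]]]'
python3 -c "
from h import *
snap('w15')"
```

```text
time_s: 29.2
ee_pos: [0.4644, 0.1424, 0.0875]
ee_rot: [3.072, 0.658, 0.005]
force: [0.0, 0.1, -4.1]
opening: 0.0453
time_s: 30.1
ee_pos: [0.4888, 0.3044, 0.0854]
ee_rot: [3.072, 0.657, -0.002]
force: [-0.4, 0.0, -3.8]
opening: 0.0456
w15 30.1 [0.4888 0.3044 0.0854] [ 3.0719e+00  6.5680e-01 -2.1000e-03] [-0.45  0.03 -3.8 ] 0.0456
```

View pics/w15.png

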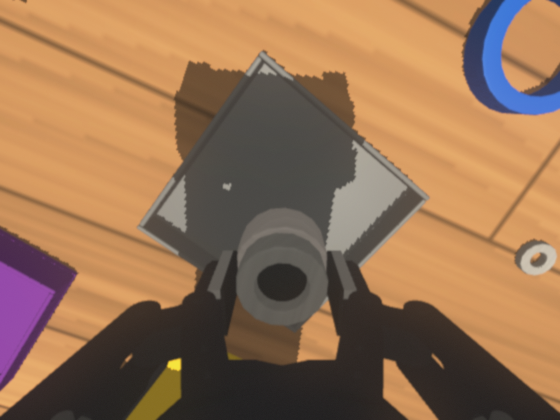

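The bush is over the tray's centre (tray corners at about (263,55), (140,225) and (425,197)). Lowering.

```bash
python3 -m inch '[[[0,0,0.2],[0,0,0]],[[0,0,0.5],[0,0,0]],[[0,0,0.5],[0,0,0]],[[0,0,0.3],[0,0,0]],[[0,0,0.2],[0,0,0]],[[0,0,0.1],[0,0,0]],[[0,0,0],[0,0,0]],[[0,0,0],[0,0,0]]]'; python3 st.py
```

```text
time_s: 30.95
ee_pos: [0.4896, 0.3052, 0.0147]
ee_rot: [-3.072, -0.658, -0.002]
force: [-0.3, 0.3, -3.5]
opening: 0.0456
30.95 [0.4896  0.30516 0.0147 ] [-0.31  0.33 -3.46]
```

```bash
python3 -m inch '[[[0,0,0.06],[0,0,0]],[[0,0,0.04],[0,0,0]],[[0,0,0],[0,0,0]]]'; python3 st.py
```

```text
time_s: 31.25
ee_pos: [0.4891, 0.305, 0.01]
ee_rot: [3.072, 0.658, -0.0]
force: [0.3, -0.7, -3.4]
opening: 0.0455
31.25 [0.48909 0.30501 0.00996] [ 0.31 -0.69 -3.37]
```

```bash
python3 -m inch '[[[0,0,0.03],[0,0,0]],[[0,0,0],[0,0,0]]]'; python3 st.py
```

```text
time_s: 31.45
ee_pos: [0.4894, 0.3051, 0.0092]
ee_rot: [-3.072, -0.658, -0.001]
force: [-0.9, -1.5, -0.2]
opening: 0.0452
31.45 [0.48938 0.30508 0.00924] [-0.93 -1.47 -0.18]
```

The bush is touching the tray floor. Open, then raise slowly.

```bash
python3 -m inch '[[[0,0,0],[0,0,0]],[[0,0,0],[0,0,0]],[[0,0,0],[0,0,0]],[[0,0,0],[0,0,0]],[[0,0,0],[0,0,0]]]' 90; python3 st.py
python3 -m inch '[[[0,0,-0.2],[0,0,0]],[[0,0,-0.5],[0,0,0]],[[0,0,-1],[0,0,0]],[[0,0,-1],[0,0,0]],[[0,0,-1],[0,0,0]],[[0,0,-0.5],[0,0,0]],[[0,0,-0.2],[0,0,0]],[[0,0,0],[0,0,0]],[[0,0,0],[0,0,0]]]'
python3 - <<'E'
from h import *
d,T,s=snap('w16')
c=ctrl.read_camera("top");cv2.imwrite("pics/t16.png",c["img"])
c=ctrl.read_camera("scene");cv2.imwrite("pics/s16.png",c["img"]);np.savez("s16.npz",**c)
comps(d,T,0.040,0.060,150)
P=cloud(d,T);
E
```

```text
time_s: 31.95
ee_pos: [0.4892, 0.305, 0.0089]
ee_rot: [-3.072, -0.658, -0.0]
force: [-0.3, -0.1, -0.6]
opening: 0.077
31.95 [0.48923 0.30501 0.00889] [-0.3  -0.14 -0.55]
time_s: 32.85
ee_pos: [0.4887, 0.3048, 0.1835]
ee_rot: [3.072, 0.658, -0.003]
force: [0.4, -0.9, -0.1]
opening: 0.0768
w16 32.85 [0.4887 0.3048 0.1835] [ 3.0717  0.6575 -0.0034] [ 0.37 -0.88 -0.1 ] 0.0768
[59  0 28 23] A 401 z 0.0495 mean [0.5557 0.5258 0.0496] mec [72.5 10. ] 16.2 [0.5561 0.5269 0.0495] box ((0.5546258091926575, 0.5272654294967651), (0.0068731955252587795, 0.0260274950414896), 62.60642623901367)
[261 164  43  43] A 1271 z 0.0466 mean [0.4884 0.3039 0.0454] mec [281.6 185.2] 21.5 [0.4886 0.3041 0.0466] box ((0.48794060945510864, 0.30336910486221313), (0.04283524304628372, 0.042389340698719025), 22.528278350830078)
[546 236  14  33] A 303 z 0.0464 mean [0.5401 0.002  0.0455] mec [558.5 252. ] 16.0 [ 5.432e-01 -5.000e-04  4.640e-02] box ((0.5404501557350159, 0.000834982842206955), (0.035084404051303864, 0.011393371969461441), 31.277610778808594)
```

View pics/w16.png

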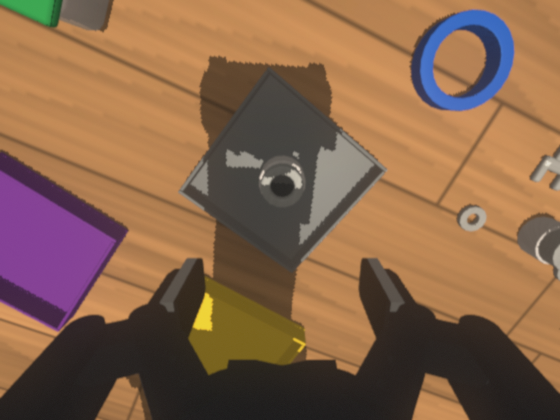

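View pics/s16.png

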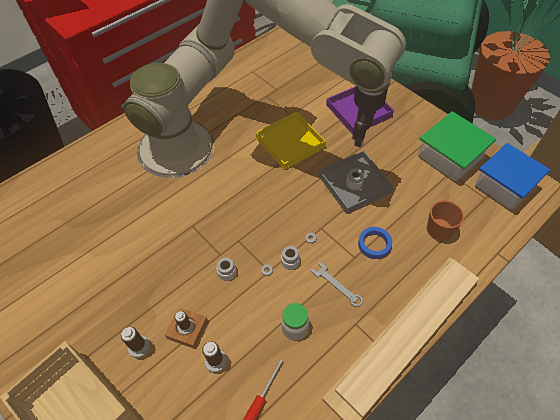

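Bush c stands upright in the tray at (282,180), and the scene view shows everything else in its original place. One last check on the dent and on disturbance before handing in.

Run:
```python
from h import *
d=dict(np.load("w16.npz"));P=cloud(d,d["T"])
print("in tray: rubber z",np.nanmedian(P[183:188,279:285,2]).round(4),"min",np.nanmin(P[178:194,273:290,2]).round(4))
e=dict(np.load("w12.npz"));Q=cloud(e,e["T"])
for n,(u,v) in dict(c=(280,180),b=(445,166),a=(500,281)).items(): print(n,np.nanmedian(Q[v-2:v+3,u-2:u+3,2]).round(4), "rim max",np.nanpercentile(Q[v-18:v+18,u-18:u+18,2],95).round(4))
A=dict(np.load("scene0.npz"));B=dict(np.load("s16.npz"));PA=cloud(A);PB=cloud(B)
for nm,(x,y,r,lo,hi) in dict(knob=(.5135,-.3265,.06,.085,.105),stand=(.5135,-.3265,.06,.021,.036),a=(.458,-.158,.035,.04,.06),b=(.55,-.014,.035,.04,.06),jar=(.684,-.126,.06,.07,.11),tape=(.668,.191,.07,.015,.04)).items():
    o=[]
    for p in (PA,PB):
        m=(np.hypot(p[...,0]-x,p[...,1]-y)<r)&(p[...,2]>lo)&(p[...,2]<hi);o.append(p[m].mean(0))
    print(nm,(o[1]-o[0]).round(4))
```

```text
in tray: rubber z 0.0402 min 0.0383
c 0.0362 rim max 0.044
b 0.0483 rim max 0.0492
a 0.0434 rim max 0.0442
knob [-0.0014 -0.0017 -0.    ]
stand [ 0.0001 -0.      0.0001]
a [ 0.0004 -0.0001  0.    ]
b [0.0001 0.0003 0.    ]
jar [0.0001 0.0001 0.0002]
tape [-0.0004 -0.0005  0.0002]
```

The rubber in c is dented about 7 mm, while a and b have recovered. Everything checks out, so I'm handing in.

```bash
python3 -c "
from station import ctrl
ctrl.close_job()
print(ctrl.state()['time_s'])"
```

```text
the job is handed in; nothing more can be done
the job is handed in; nothing more can be done
```

I gauged all three bushes, found that bush c (the one nearest the grey tray) is the soft one, and put it in that tray. The job was handed in at about 33 s on the robot's clock; no verdict was reported.

- **Gauging:** Bushes a and b were sound, with about 6 N just before the foot landed and 9–10 N held flush. On bush c the push stayed near 2 N until the foot landed. I then held it flush at about 9.5 N for a second.
- **Gauge:** It is back in its stand, fully down. Its knob and foot are at the same height as at the start, and it stands about 1 mm or less from the recess centre.
- **Bush c:** It stands upright near the tray's centre. Depth readings put its dent at 6–8 mm; the rubber of a and b is level again.
- **Other things:** Bushes a and b, the jar and the tape had each moved less than 1 mm. I checked the wrench and washers only by eye, and they looked unmoved.
- **Reading that disagreed:** While gripping bush c, the gripper showed an opening of 45 mm on the 50 mm housing, with 11 N of vertical load. A short test lift showed the grip was firm, so I carried on.

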